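Load the control vials into the lab photometer

TASK

Get the photometer ready for the next control run: swing the clamp of the sample stage up fully open, put the used vial (red cap) in the yellow tray, and lay every fresh vial (blue cap) in a V cradle of its own, seated on both supports and with its tube centred along the groove, either way round. Only when all the fresh vials are seated shut the clamp fully down on them; also turn the filter wheel so that the green filter is centred in the window. Leave the bottles, boxes and other things on the bench where they are.

Things in the scene. Friction and masses are not known exactly. Their poses are not given: they have to be found in the camera images.
- spent_center (a point): the used vial: pale grey tube 28 mm across, 100 mm long, with a RED square cap on its +x end (18 mm long, 28 x 28 mm), about 60 g, in the middle cradle under the clamp at the start. The point is on its axis, half-way along the 100 mm tube; x runs along the tube to the cap.
- clamp_hinge (a point): point on the hinge line of the clamp, in the middle of the stage's width, fixed to the stage, 87 mm above the table, 75 mm behind (+x of) the cradles' centres. The hinge line is the stage's y axis.
- clamp_handle (a point): middle of the clamp's handle: a red round bar 12 mm thick, 90 mm long, along y, 195 mm from the hinge line. Shut, it lies 87 mm above the table, 120 mm in front (-x) of the cradles' points, on two rods 80 mm apart, with free space behind it for a finger. It can be pinched from above across the bar (and turns between the fingers as the clamp swings).
- clamp (a joint): swing of the clamp frame, rad: 0 = shut (level, its rubber cross-bar on the seated vials), 1.65 = fully open (upright behind the cradles, handle 281 mm above the table). At angle q the handle is 195 mm x (-cos q, sin q) from the hinge in the stage's x-z plane. Stiff hinge: stays where left, needs 1.5 to 3 N at the handle.
- filter_head: white filter unit, 160 x 150 mm, 49 mm high, fixed, origin on the table under its wheel's axis. On it lies a flat wheel (140 mm across, top at 56 mm) with six round colour filters on a 50 mm radius. A black bridge (top 66 mm above the table) over the wheel on the unit's +x side has one square 30 mm window.
- filter_window (a point): centre of the window in the black bridge, 50 mm from the wheel's axis in the unit's +x direction
- wheel_grip (a point): point on the wheel's axis at 93 mm above the table, inside the black grip bar of the wheel: 60 mm long (along the wheel's own x axis, which points at the green filter), 14 mm thick, from 74 to 108 mm above the table
- filter_wheel (a joint): angle of the filter wheel, rad, counter-clockwise from above; at 0 and at 6.283 the green filter is centred in the window. Turns freely both ways without stops in reach, some friction (0.05 N m), stays where it is left. Counter-clockwise from green on the wheel come red, yellow, white, blue, purple, 60 degrees apart.
- bin: yellow open discard tray, fixed, 130 x 180 mm (x, y), 50 mm high, walls and floor 4 to 5 mm; origin at the centre of its underside
- vial1_center (a point): a fresh control vial: brown tube 28 mm across and 100 mm long with a BLUE square cap on its +x end (18 mm long, 28 x 28 mm, keeps it from rolling), white label, about 60 g, lying on the table at the start; may be absent. The point is on its axis, half-way along the 100 mm tube; x runs along the tube to the cap.
- vial2_center (a point): a fresh control vial: brown tube 28 mm across and 100 mm long with a BLUE square cap on its +x end (18 mm long, 28 x 28 mm, keeps it from rolling), white label, about 60 g, lying on the table at the start; may be absent. The point is on its axis, half-way along the 100 mm tube; x runs along the tube to the cap.
- vial3_center (a point): a fresh control vial: brown tube 28 mm across and 100 mm long with a BLUE square cap on its +x end (18 mm long, 28 x 28 mm, keeps it from rolling), white label, about 60 g, lying on the table at the start; may be absent. The point is on its axis, half-way along the 100 mm tube; x runs along the tube to the cap.
- cradle1 (a point): the right (-y) of three cradles, 70 mm apart along y: where a seated vial's centre lies, 62 mm above the table; x runs along the groove. A pair of black 90-degree V supports, 12 mm long, 30 mm either side of the point along x, with a free gap of 48 mm for fingers, 50 mm deep. V mouth 40 mm wide, level with the point. White base plate 180 x 240 x 12 mm, fixed.
- cradle2 (a point): the middle of three cradles, 70 mm apart along y: where a seated vial's centre lies, 62 mm above the table; x runs along the groove. A pair of black 90-degree V supports, 12 mm long, 30 mm either side of the point along x, with a free gap of 48 mm for fingers, 50 mm deep. V mouth 40 mm wide, level with the point. White base plate 180 x 240 x 12 mm, fixed.
- cradle3 (a point): the left (+y) of three cradles, 70 mm apart along y: where a seated vial's centre lies, 62 mm above the table; x runs along the groove. A pair of black 90-degree V supports, 12 mm long, 30 mm either side of the point along x, with a free gap of 48 mm for fingers, 50 mm deep. V mouth 40 mm wide, level with the point. White base plate 180 x 240 x 12 mm, fixed.
- reagent: small amber bottle with a white cap, 42 mm across, 85 mm tall; a bystander, origin at the centre of its underside
- stain: small amber bottle with a black cap, 42 mm across, 85 mm tall; a bystander, origin at the centre of its underside
- jar: clear jar with a white lid, 52 mm across, 65 mm tall; a bystander, origin at the centre of its underside
- slide_box: flat blue slide box, 90 x 170 x 34 mm; a bystander, origin at the centre of its underside
- dishes: clear stack of dishes, 90 mm across, 30 mm high; a bystander, origin at the centre of its underside
- marker: black marker pen, 135 x 14 x 14 mm; a bystander, origin at the centre of its underside

How it is judged:
By the outcome, as a careful person would: the job done as asked, in the order asked, and still so for the second after the job is handed in, with the robot touching nothing.
Of vial1, vial2, vial3 only 2 to 3 are there at a start; the rules pass over those that are not, and their reading is None.
At some moment in a run one of vial1, vial2, vial3 may be knocked a few centimetres aside while the robot is not near it.
Once in a run the grip may slacken for a moment while it holds something.
It also fails if it takes over 210 s, if anything falls off the work surface, if the arm or the gripper's body presses on something with over 40 N, if the wrist force passes 120 N, or if a joint passes its speed limit or range.

ROBOT

A 6-joint arm with a two-finger parallel gripper is mounted at the origin on the work surface. World frame = base frame: x ahead of the robot, y to its left, z up, the work surface at z = 0. Lengths are in m, angles in degrees, forces in N, time in s.
With the tool pointing down it reaches from about 0.4 to 0.825 m from the base axis. Payload 7 kg.
Tool frame: the origin (TCP) lies midway between the tips of the shut fingers; the grasp point (between the pads) lies hold_point_z behind it (hold_point_z is the distance from the TCP to the grasp point, in m); z points along the fingers, y is the line along which they close (so a half turn about z gives the same grasp; the last joint's range is limited). The gripper opens to 88 mm and grips with 3 to 60 N. Pads are 19 mm wide; open, the fingers measure 130 mm over their backs; the gripper's body (78 mm by 193 mm) begins 47 mm behind the grasp point.
Start: joints at [-55.457, 20.546, 0.682, 0, -70.136, -16.507], TCP at [0.209, -0.642, 0.227] pointing down, gripper open.
Joint ranges: [-176.03, 176.03], [-82.01, 121.73], [-58.28, 71.71], [-173.87, 95.51], [-174.79, -0.11], [-173.66, 173.66]. Speed limits (degrees/s): [136.94, 136.94, 172.46, 180, 180, 180].

INTERFACE

Orientations are given as [roll, pitch, yaw] about the fixed x, y, z axes, in that order (R = Rz(yaw) Ry(pitch) Rx(roll)).
In Python, from plant import * gives the robot as it stands.
- The arm moves only by the tool step_arm, never from a script. Its argument "steps" is a list that holds one entry, the list of rows, each a list of 6 numbers: the shift along the tool's x, y, z scaled (see below), then the turn, a rotation vector about the tool's x, y, z scaled (see below). In form: [[[tx, ty, tz, wx, wy, wz], ...]]. A call has 1 to 20 rows; each row is the pose to reach, as a shift and turn from the pose commanded when the call began, along the tool's axes at that moment; what a row does not reach only later rows make up. The controller multiplies each number of a shift by 100 mm and each number of a turn by 0.5 rad. A row lasts 1/10 s, in which the tool goes at most 50 mm and 8.59 degrees, less where a joint would pass 70% of its speed; a pose out of reach is approached as far as the arm can. A call with a number of a shift or a turn outside -1 to 1 is refused whole. A call with a gripper value outside its range is refused whole. "jaw" is the closure in counts, from 0 (fully open) to 255 (shut), set as the call begins (left out, the last holds). The fingers move at their own pace and stop on an object; the grip force is fixed at half the most. Time passes only in rows, so rows that repeat a pose let the fingers close. It gives the time, the measured TCP pose, the force, the opening and the grip force at its end, in the units of the state.
- get_obs(): the state, without advancing time (a new reading comes with each control period).
- snapshot(name): name is "scene" or "top" or "wrist"; returns (picture, depth): 400x640x3 uint8, red, green, blue; 400x640 float32, m along the optical axis (not along the pixel's ray), 0 where there is no reading.
- calibration(name): a dict with "mtx" (3x3 intrinsics, pixels), "rvec" (rotation vector, rad) and "tvec" (3), from world to camera coordinates, as OpenCV has them. Camera axes: x right, y down, z forward; pixel columns grow to the right and rows downward; lengths in m; the calibration is good to about 2 mm. A picture is of the moment at which its call begins: read the wrist's pose just before it. calibration takes no time and is no camera call; for the wrist camera it gives the pose at the moment of the call.
- close_job(): hands the job in; it is judged then, once.
The state is a dict: "clock": time; "joint_pos": joint angles; "qvel": joint speeds; "tau": joint torques, N m; "tool_pos": TCP position; "orientation": TCP orientation; "force": force on the tool from outside, world axes, zero at the start; "moment": the same for the moment, N m; "opening": finger opening in m; "gripper_force": force on a finger pad.
Only numpy, scipy, OpenCV 4.12 (cv2) and the standard library are available. Lean on these libraries where they do the work, as an engineer would, in place of code of your own. Each camera call takes 0.05 s, during which the arm holds its last target. There are 200 camera calls.

## Working session

There is one attempt and no reset: what is moved stays moved. The work goes in short steps, Python scripts to look and compute and a tool call to move; the robot and the scene stay as the last step left them, time stands still between calls to the robot, and variables do not carry over. Pictures are saved under pics/ and viewed, at most 14 in all, crops included, and the job is handed in when it is done.

Besides the shell and the picture viewer there is one more tool, called after "Call:" as a command line: name --argument value ..., lists and objects as JSON in quotes. step_arm: Moves the arm, as the interface text tells. Its arguments: {"type":"object","properties":{"steps":{"type":"array","items":{"type":"array","items":{"type":"array","items":{"type":"number","minimum":-1,"maximum":1}}}},"jaw":{"type":"number"}},"required":["steps"]}

```bash
mkdir -p pics; ls; cat > h.py <<'E'
from plant import *
import numpy as np, cv2
from scipy.spatial.transform import Rotation as R
def cal(n):
    c=calibration(n); return np.array(c["mtx"],float),cv2.Rodrigues(np.array(c["rvec"],float))[0],np.array(c["tvec"],float).ravel()
def ray(px,z,c):
    K,r,t=c; d=r.T@np.linalg.inv(K)@np.array([px[0],px[1],1.]); o=-r.T@t
    return o+d*(z-o[2])/d[2]
def cloud(dep,c):
    K,r,t=c; v,u=np.mgrid[:dep.shape[0],:dep.shape[1]]
    p=np.stack([(u-K[0,2])/K[0,0]*dep,(v-K[1,2])/K[1,1]*dep,dep],-1)
    return (p-t)@r
def proj(P,c):
    K,r,t=c; q=K@(r@np.array(P,float)+t); return q[:2]/q[2]
def save(n,im): cv2.imwrite('pics/'+n+'.png',im[...,::-1])
E
python3 - <<'E'
from h import *
for n in ("scene","top"):
    im,d=snapshot(n); save(n+'0',im); np.savez(n+'0.npz',im=im,d=d,**dict(zip("Krt",cal(n))))
    K,r,t=cal(n); print(n,-r.T@t, K[0,0], r[2])
print(get_obs())
E
```

```text
pics
scene [1.5572314  0.05304199 0.85965669] 468.1110496660162 [-0.77759788 -0.07928071 -0.62374362]
top [ 0.44304038 -0.07243133  1.080629  ] 422.376201987991 [ 0.13487846  0.01277108 -0.99077984]
{'clock': 0.1, 'joint_pos': array([-5.54568460e+01,  2.05867981e+01,  6.41555261e-01, -1.85570836e-02,
       -7.01364454e+01, -1.65069283e+01]), 'qvel': array([ 0.03620425, -0.09065459,  0.11118871,  0.06145417, -0.04744432,
        0.05266062]), 'tau': array([-9.51499460e-04, -5.84161341e+01,  2.93752170e+01,  7.01552957e+00,
        1.01619391e-02, -6.67750646e-05]), 'tool_pos': array([ 0.20884572, -0.64143516,  0.22573905]), 'orientation': array([ 1.79916721e+02, -6.48537843e-03, -1.61970087e+02]), 'force': array([-0.29283786,  0.50176898, -0.20612089]), 'moment': array([-0.00011155, -0.0034551 ,  0.01101319]), 'gripper_force': 0.0, 'opening': 0.08777408783421402}
```

View pics/top0.png

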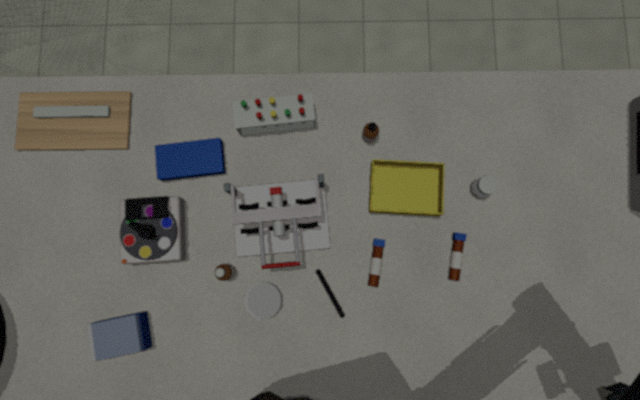

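View pics/scene0.png

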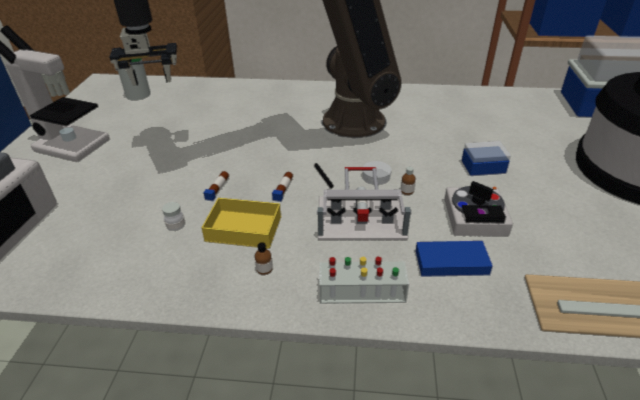

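The pictures show two fresh vials, at top-view pixels (376,263) and (457,257). The stage is near (281,215), the tray at (406,188) and the wheel at (150,230), with purple in the window. Next I measure positions.

```bash
python3 - <<'E'
from h import *
f=np.load('top0.npz'); im,d=f['im'],f['d']; c=(f['K'],f['r'],f['t'].ravel())
P=cloud(d,c); hsv=cv2.cvtColor(im,cv2.COLOR_RGB2HSV); H,S,V=hsv[...,0],hsv[...,1],hsv[...,2]
print('table z',np.median(P[300:340,500:520,2]))
def rep(name,m,box=None,mina=15):
    m=m.copy()
    if box: k=np.zeros_like(m); x0,y0,x1,y1=box; k[y0:y1,x0:x1]=1; m&=k.astype(bool)
    n,l,st,ce=cv2.connectedComponentsWithStats(m.astype(np.uint8))
    for i in range(1,n):
        if st[i,4]>=mina:
            q=P[l==i]; rr=cv2.minAreaRect(q[:,:2].astype(np.float32))
            print(name,ce[i].round(1),st[i,4],'med',np.median(q,0).round(3),'rect',np.round(rr[0],3),np.round(rr[1],3),round(rr[2],1),'zmax',q[:,2].max().round(3))
blue=(H>105)&(H<128)&(S>120)&(V>50); red=((H<6)|(H>174))&(S>150)&(V>70)
brown=(H>=3)&(H<18)&(S>120)&(V<130)&(V>30); yel=(H>22)&(H<35)&(S>120)&(V>80)
rep('blue',blue,None,12); rep('red',red,None,12); rep('yel',yel,None,12); rep('brown',brown,(340,220,500,300)); 
rep('green',(H>45)&(H<85)&(S>100)&(V>30),(100,180,200,280),3)
# vials: all raised pixels
for b in [(360,225,395,300),(440,225,475,300)]:
    x0,y0,x1,y1=b; q=P[y0:y1,x0:x1].reshape(-1,3); q=q[q[:,2]>.012]; print('vial',cv2.minAreaRect(q[:,:2].astype(np.float32)),q[:,2].max())
# stage plate/black supports etc
for n,b,z0,z1 in [('wheelunit',(110,180,195,280),.035,.052),('wheel',(110,180,195,280),.052,.06),('bridge',(110,180,195,280),.062,.07),('grip',(110,180,195,280),.09,.12),('plate',(222,170,340,262),.006,.018),('handle+frame',(222,170,340,275),.075,.1),('supp',(222,170,340,262),.04,.066)]:
    x0,y0,x1,y1=b; q=P[y0:y1,x0:x1].reshape(-1,3); q=q[(q[:,2]>z0)&(q[:,2]<z1)]
    if len(q): print(n,len(q),cv2.minAreaRect(q[:,:2].astype(np.float32)),q.min(0).round(3),q.max(0).round(3))
cr=im[160:290,100:350]; save('crop1',cv2.resize(cr,None,fx=3.2,fy=3.2,interpolation=cv2.INTER_CUBIC))
E
```

```text
table z -0.00028458449915107155
blue [189.1 158.6] 2228 med [0.706 0.278 0.035] rect [0.631 0.127] [0.525 0.157] 63.3 zmax 1.081
blue [166.3 222. ] 86 med [0.543 0.321 0.058] rect [0.489 0.132] [0.418 0.024] 74.1 zmax 1.081
blue [459.  236.3] 68 med [ 0.505 -0.398  0.028] rect [ 0.504 -0.399] [0.026 0.015] 80.6 zmax 0.032
blue [378.5 242.4] 60 med [ 0.491 -0.199  0.029] rect [ 0.491 -0.199] [0.023 0.015] 81.5 zmax 0.033
blue [140.7 330.1] 35 med [0.288 0.374 0.05 ] rect [0.374 0.158] [0.049 0.478] 22.4 zmax 1.081
red [300.   97.3] 13 med [ 0.844 -0.008  0.092] rect [ 0.844 -0.008] [0.005 0.011] 89.9 zmax 0.094
red [257.5 101.5] 14 med [0.834 0.096 0.093] rect [0.833 0.096] [0.008 0.009] 88.9 zmax 0.095
red [301.5 110.3] 15 med [ 0.81  -0.011  0.094] rect [ 0.81  -0.012] [0.01  0.007] 33.0 zmax 0.097
red [258.6 114.6] 13 med [0.8   0.092 0.093] rect [0.8   0.092] [0.009 0.007] 39.6 zmax 0.096
red [275.4 190.3] 54 med [0.616 0.053 0.077] rect [0.615 0.052] [0.022 0.013] 89.8 zmax 0.081
red [128.5 240. ] 69 med [0.5   0.412 0.057] rect [0.5   0.411] [0.02  0.022] 58.1 zmax 0.062
red [28
[... 1648 characters left out ...]
85523891448975) [0.468 0.317 0.062] [0.606 0.422 0.07 ]
grip 199 ((0.5211760997772217, 0.36612266302108765), (0.060827989131212234, 0.014173106290400028), 56.082366943359375) [0.5   0.339 0.09 ] [0.543 0.393 0.113]
plate 3926 ((0.5622661113739014, 0.05445599555969238), (0.303957998752594, 0.21782375872135162), 86.3455810546875) [ 0.451 -0.093  0.006] [0.68  0.2   0.018]
handle+frame 2215 ((0.5344642400741577, 0.05540236830711365), (0.21299707889556885, 0.25851529836654663), 5.101109504699707) [ 0.417 -0.065  0.075] [0.651 0.176 0.1  ]
supp 580 ((0.5701622366905212, 0.05434475094079971), (0.12383943051099777, 0.23505495488643646), 0.6843040585517883) [ 0.508 -0.062  0.04 ] [0.633 0.172 0.066]
```

View pics/crop1.png

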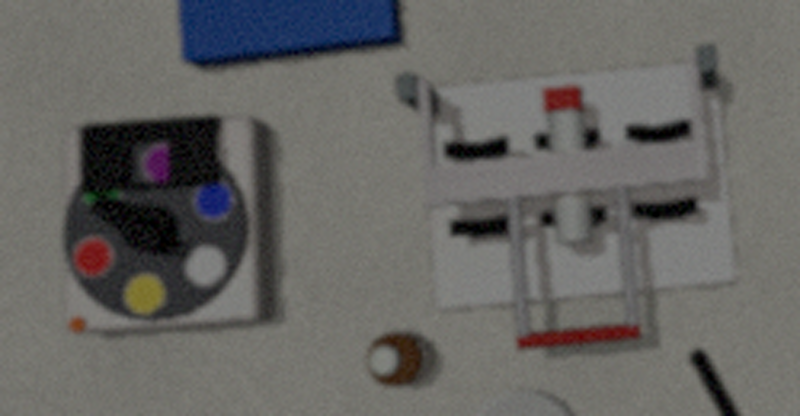

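```bash
cat >> h.py <<'E'
def plan(*wps, maxu=0.98):
    """wps: (x,y,z,yaw_deg); prints per-call [tx,ty,tz,wz] units"""
    o=get_obs(); p=np.array(o['tool_pos']); y=o['orientation'][2]
    for w in wps:
        tgt=np.array(w[:3],float); dy=(w[3]-y+180)%360-180
        n=max(1,int(np.ceil(abs(dy)/28/maxu)), int(np.ceil(np.linalg.norm(tgt-p)/.1/maxu)))
        for i in range(n):
            d=(tgt-p)/n if i==0 else d
            a=np.radians(y+dy/n*i); 
            print(np.round([(d[0]*np.cos(a)+d[1]*np.sin(a))*10,(d[0]*np.sin(a)-d[1]*np.cos(a))*10,-d[2]*10],3),'wz',round(-np.radians(dy/n)/.5,3))
        p=tgt;y=w[3]
    print('end')
E
python3 - <<'E'
from h import *
import plant; print([k for k in dir(plant) if k[0]!='_'], globals().get('hold_point_z'))
plan((.44,-.34,.25,-123),(.437,.036,.25,-85))
E
```

```text
['PlanningError', 'calibration', 'close_job', 'get_obs', 'hold_point_z', 'snapshot'] 0.0188
[-0.783  0.538 -0.061] wz -0.34
[-0.862  0.398 -0.061] wz -0.34
[-0.917  0.246 -0.061] wz -0.34
[-0.946  0.087 -0.061] wz -0.34
[-0.784  0.518 -0.   ] wz -0.332
[-0.859  0.382 -0.   ] wz -0.332
[-0.91   0.235 -0.   ] wz -0.332
[-0.937  0.081 -0.   ] wz -0.332
end
```

Call:
step_arm --steps '[[[-0.39,0.27,-0.03,0,0,-0.17],[-0.78,0.54,-0.06,0,0,-0.34],[-0.78,0.54,-0.06,0,0,-0.34]]]' --jaw 0

```text
clock: 0.4
tool_pos: [0.2689, -0.5632, 0.2331]
orientation: [-180.0, 0.1, -151.9]
force: [0.3, -0.7, 0.9]
opening: 0.088
gripper_force: 0.0
```

Call:
step_arm --steps '[[[-0.43,0.2,-0.03,0,0,-0.17],[-0.86,0.4,-0.06,0,0,-0.34],[-0.86,0.4,-0.06,0,0,-0.34]]]'

```text
clock: 0.7
tool_pos: [0.3264, -0.4879, 0.2391]
orientation: [-180.0, 0.1, -142.1]
force: [0.0, -0.1, 1.3]
opening: 0.0877
gripper_force: 0.0
```

Call:
step_arm --steps '[[[-0.46,0.12,-0.03,0,0,-0.17],[-0.92,0.25,-0.06,0,0,-0.34],[-0.92,0.25,-0.06,0,0,-0.34]]]'

```text
clock: 1.0
tool_pos: [0.3841, -0.4123, 0.2449]
orientation: [-180.0, 0.0, -132.4]
force: [-1.3, 0.5, 0.1]
opening: 0.0877
gripper_force: 0.0
```

Call:
step_arm --steps '[[[-0.47,0.04,-0.03,0,0,-0.17],[-0.95,0.09,-0.06,0,0,-0.34],[-0.95,0.09,-0.06,0,0,-0.34]]]'

```text
clock: 1.3
tool_pos: [0.442, -0.3366, 0.2508]
orientation: [-180.0, 0.0, -122.7]
force: [0.0, -0.2, -0.1]
opening: 0.0875
gripper_force: 0.0
```

Call:
step_arm --steps '[[[-0.39,0.26,0,0,0,-0.17],[-0.78,0.52,0,0,0,-0.33],[-0.78,0.52,0,0,0,-0.33]]]'

```text
clock: 1.6
tool_pos: [0.4379, -0.2425, 0.2507]
orientation: [-180.0, 0.1, -113.3]
force: [-0.1, -0.8, 0.7]
opening: 0.0876
gripper_force: 0.0
```

Call:
step_arm --steps '[[[-0.43,0.19,0,0,0,-0.17],[-0.86,0.38,0,0,0,-0.33],[-0.86,0.38,0,0,0,-0.33]]]'

```text
clock: 1.9
tool_pos: [0.4378, -0.1485, 0.2508]
orientation: [-180.0, 0.0, -103.8]
force: [-0.6, 0.4, 1.2]
opening: 0.0876
gripper_force: 0.0
```

Call:
step_arm --steps '[[[-0.45,0.12,0,0,0,-0.17],[-0.91,0.24,0,0,0,-0.33],[-0.91,0.24,0,0,0,-0.33]]]'

```text
clock: 2.2
tool_pos: [0.4371, -0.0543, 0.2508]
orientation: [-180.0, 0.0, -94.3]
force: [0.1, -0.6, 0.5]
opening: 0.0876
gripper_force: 0.0
```

Call:
step_arm --steps '[[[-0.47,0.04,0,0,0,-0.17],[-0.94,0.08,0,0,0,-0.33],[-0.94,0.08,0,0,0,-0.33],[-0.94,0.08,0,0,0,-0.33],[-0.94,0.08,0,0,0,-0.33]]]'

```text
clock: 2.7
tool_pos: [0.4365, 0.0359, 0.2504]
orientation: [180.0, -0.0, -85.3]
force: [0.4, 0.1, 0.2]
opening: 0.0875
gripper_force: 0.0
```

Works smoothly. Wrist look at the handle and stage.

```bash
python3 - <<'E'
from h import *
c=cal('wrist'); im,d=snapshot('wrist'); save('w1',im); np.savez('w1.npz',im=im,d=d,K=c[0],r=c[1],t=c[2])
P=cloud(d,c); hsv=cv2.cvtColor(im,cv2.COLOR_RGB2HSV); H,S,V=hsv[...,0],hsv[...,1],hsv[...,2]
red=((H<6)|(H>174))&(S>150)&(V>60)
n,l,st,ce=cv2.connectedComponentsWithStats(red.astype(np.uint8))
for i in range(1,n):
    if st[i,4]>60:
        q=P[l==i]; q=q[d[l==i]>0]; print(ce[i].round(),st[i,4],np.median(q,0).round(4),cv2.minAreaRect(q[:,:2].astype(np.float32)))
K,r,t=c; print('cam',-r.T@t)
E
```

```text
[320. 188.] 921 [0.4362 0.0338 0.0921] ((0.43639591336250305, 0.03735984116792679), (0.009740992449223995, 0.08871981501579285), 4.831310272216797)
[144. 186.] 528 [0.6132 0.0504 0.0756] ((0.6135803461074829, 0.05207911506295204), (0.018724225461483, 0.02688593417406082), 4.349111557006836)
cam [ 0.44185324 -0.03644223  0.4083195 ]
```

View pics/w1.png

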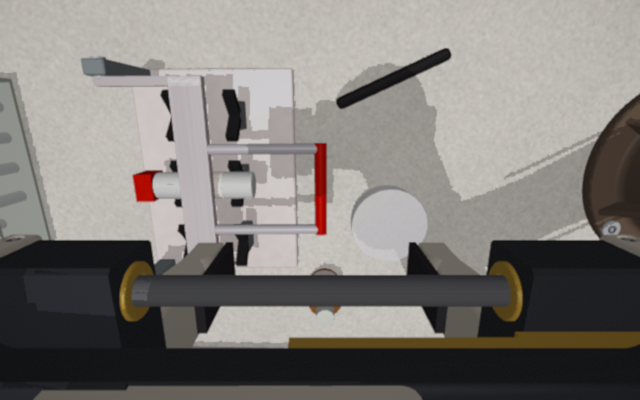

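Handle measured at (0.436, 0.037), z 0.092 on top, and stage yaw is 4.7°. Both fit the given geometry, so I descend and grip.

Call:
step_arm --steps '[[[-0.01,0,0.3,0,0,0],[-0.02,0,0.6,0,0,0],[-0.02,0,0.91,0,0,0]]]'

```text
clock: 3.05
tool_pos: [0.4365, 0.0377, 0.1589]
orientation: [-179.9, 0.0, -85.4]
force: [0.6, 0.4, 0.0]
opening: 0.0877
gripper_force: 0.0
```

Call:
step_arm --steps '[[[0,0,0.3,0,0,0],[0,0,0.6,0,0,0],[0,0,0.91,0,0,0],[0,0,0.91,0,0,0],[0,0,0.91,0,0,0]]]'

```text
clock: 3.55
tool_pos: [0.4364, 0.038, 0.0689]
orientation: [179.9, -0.1, -85.3]
force: [0.8, -0.2, 1.0]
opening: 0.0876
gripper_force: 0.0
```

Call:
step_arm --steps '[[[0,0,0,0,0,0],[0,0,0,0,0,0],[0,0,0,0,0,0],[0,0,0,0,0,0],[0,0,0,0,0,0],[0,0,0,0,0,0],[0,0,0,0,0,0],[0,0,0,0,0,0]]]' --jaw 255

```text
clock: 4.35
tool_pos: [0.4362, 0.0391, 0.0685]
orientation: [180.0, -0.0, -85.2]
force: [0.4, -0.0, -0.9]
opening: 0.0293
gripper_force: 0.0
```

Call:
step_arm --steps '[[[0,0,0,0,0,0],[0,0,0,0,0,0],[0,0,0,0,0,0],[0,0,0,0,0,0],[0,0,0,0,0,0]]]'

```text
clock: 4.85
tool_pos: [0.4365, 0.0391, 0.0686]
orientation: [-180.0, 0.0, -85.2]
force: [2.6, -1.4, -0.9]
opening: 0.011
gripper_force: 30.0
```

Call:
step_arm --steps '[[[0,-0.01,-0.195,0,0,0],[0,-0.04,-0.387,0,0,0],[0,-0.09,-0.576,0,0,0],[0,-0.154,-0.759,0,0,0]]]'

```text
clock: 5.25
tool_pos: [0.4517, 0.0404, 0.145]
orientation: [-180.0, 0.0, -85.2]
force: [8.9, -1.6, -8.7]
opening: 0.0111
gripper_force: 30.0
```

Call:
step_arm --steps '[[[0,-0.085,-0.176,0,0,0],[0,-0.187,-0.342,0,0,0],[0,-0.305,-0.497,0,0,0],[0,-0.437,-0.64,0,0,0]]]'

```text
clock: 5.65
tool_pos: [0.4923, 0.0437, 0.2081]
orientation: [179.7, 0.0, -85.2]
force: [-8.3, 2.9, 2.2]
opening: 0.0106
gripper_force: 30.0
```

Call:
step_arm --steps '[[[0,-0.147,-0.128,0,0,0],[0,-0.305,-0.242,0,0,0],[0,-0.474,-0.339,0,0,0],[0,-0.652,-0.418,0,0,0]]]'

```text
clock: 6.05
tool_pos: [0.5589, 0.0493, 0.2517]
orientation: [179.9, -0.0, -85.2]
force: [-6.1, 2.1, 5.6]
opening: 0.011
gripper_force: 30.0
```

Call:
step_arm --steps '[[[0,-0.185,-0.062,0,0,0],[0,-0.376,-0.105,0,0,0],[0,-0.569,-0.128,0,0,0],[0,-0.764,-0.132,0,0,0],[0,-0.861,-0.127,0,0,0],[0,-0.9,-0.123,0,0,0],[0,-0.9,-0.123,0,0,0],[0,-0.9,-0.123,0,0,0]]]'

```text
clock: 6.85
tool_pos: [0.6465, 0.0566, 0.263]
orientation: [179.7, -0.0, -85.2]
force: [-14.4, 0.7, 11.8]
opening: 0.0112
gripper_force: 30.0
```

Call:
step_arm --steps '[[[0,0,0,0,0,0],[0,0,0,0,0,0],[0,0,0,0,0,0],[0,0,0,0,0,0],[0,0,-0.3,0,0,0],[0,0,-0.6,0,0,0],[0,0,-0.9,0,0,0],[0,0,-0.9,0,0,0]]]' --jaw 0

```text
clock: 7.65
tool_pos: [0.6515, 0.057, 0.3574]
orientation: [-179.6, 0.0, -85.2]
force: [1.0, -0.2, 0.1]
opening: 0.0699
gripper_force: 0.0
```

```bash
python3 - <<'E'
from h import *
print(get_obs()['tool_pos'],get_obs()['joint_pos'])
plan((.51,.043,.34,-175.3),(.556,.0472,.20,-175.3))
E
```

```text
[0.65154887 0.05697513 0.35743323] [ 22.11172172  15.50063291  10.12984977   0.10169678 -84.21983507
 -17.30513182]
[0.005 0.356 0.044] wz 0.786
[0.141 0.326 0.044] wz 0.786
[0.255 0.248 0.044] wz 0.786
[0.331 0.131 0.044] wz 0.786
[-0.231  0.002  0.7  ] wz -0.0
[-0.231  0.002  0.7  ] wz -0.0
end
```

Call:
step_arm --steps '[[[0,0.12,0.02,0,0,0.26],[0,0.24,0.03,0,0,0.52],[0,0.36,0.04,0,0,0.786],[0,0.36,0.04,0,0,0.786]]]'

```text
clock: 8.05
tool_pos: [0.613, 0.0539, 0.3486]
orientation: [-180.0, 0.0, -107.9]
force: [0.7, -0.8, -0.1]
opening: 0.0874
gripper_force: 0.0
```

Call:
step_arm --steps '[[[0.05,0.11,0.02,0,0,0.26],[0.1,0.22,0.03,0,0,0.52],[0.14,0.33,0.04,0,0,0.786],[0.14,0.33,0.04,0,0,0.786]]]'

```text
clock: 8.45
tool_pos: [0.5777, 0.0507, 0.3447]
orientation: [-180.0, 0.0, -130.2]
force: [0.1, 0.6, 0.8]
opening: 0.0876
gripper_force: 0.0
```

Call:
step_arm --steps '[[[0.08,0.08,0.02,0,0,0.26],[0.17,0.16,0.03,0,0,0.52],[0.255,0.25,0.04,0,0,0.786],[0.255,0.25,0.04,0,0,0.786]]]'

```text
clock: 8.85
tool_pos: [0.5424, 0.0474, 0.3408]
orientation: [180.0, 0.0, -152.6]
force: [0.4, 0.4, 0.8]
opening: 0.0871
gripper_force: 0.0
```

Call:
step_arm --steps '[[[0.11,0.04,0.02,0,0,0.26],[0.22,0.08,0.03,0,0,0.52],[0.33,0.13,0.04,0,0,0.786],[0.33,0.13,0.04,0,0,0.786]]]'

```text
clock: 9.25
tool_pos: [0.5073, 0.0439, 0.3368]
orientation: [180.0, 0.0, -175.0]
force: [0.3, 0.5, 0.2]
opening: 0.0878
gripper_force: 0.0
```

Call:
step_arm --steps '[[[-0.1,0,0.35,0,0,0],[-0.23,0,0.7,0,0,0],[-0.23,0,0.7,0,0,0]]]'

```text
clock: 9.55
tool_pos: [0.5297, 0.0455, 0.2615]
orientation: [-179.9, -0.4, -174.9]
force: [-0.4, -1.4, -0.0]
opening: 0.0875
gripper_force: 0.0
```

```bash
cat >> h.py <<'E'
def look(n):
    c=cal('wrist' if n[0]=='w' else n[:-1]); im,d=snapshot('wrist' if n[0]=='w' else n[:-1]); save(n,im); P=cloud(d,c)
    hsv=cv2.cvtColor(im,cv2.COLOR_RGB2HSV); return im,d,P,hsv[...,0],hsv[...,1],hsv[...,2],c
E
python3 - <<'E'
from h import *
im,d,P,H,S,V,c=look('w2')
plan((.556,.0472,.043,-175.3))
red=((H<6)|(H>174))&(S>150)&(V>60)
n,l,st,ce=cv2.connectedComponentsWithStats(red.astype(np.uint8))
for i in range(1,n):
    if st[i,4]>60:
        q=P[(l==i)&(d>0)]; print(ce[i].round(),st[i,4],np.median(q,0).round(4))
E
```

```text
[-0.086 -0.002  0.738] wz 0.004
[-0.086 -0.002  0.738] wz 0.004
[-0.086 -0.001  0.738] wz 0.004
end
[321. 259.] 339 [0.6126 0.0529 0.0759]
```

View pics/w2.png

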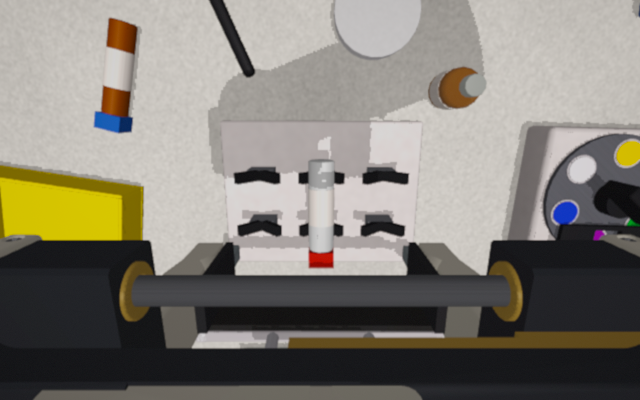

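The clamp is out of the way and the used vial lies at (321,205) in the middle cradle. I descend and grip it.

Call:
step_arm --steps '[[[-0.09,0,0.25,0,0,0],[-0.18,0,0.5,0,0,0],[-0.26,0,0.74,0,0,0],[-0.26,0,0.74,0,0,0]]]'

```text
clock: 10.0
tool_pos: [0.5562, 0.0477, 0.1909]
orientation: [-179.9, -0.2, -175.1]
force: [-0.3, -1.2, -0.2]
opening: 0.0879
gripper_force: 0.0
```

Call:
step_arm --steps '[[[0,0,0.25,0,0,0],[0,0,0.5,0,0,0],[0,0,0.74,0,0,0]]]'

```text
clock: 10.3
tool_pos: [0.5577, 0.0484, 0.1205]
orientation: [180.0, 0.2, -175.1]
force: [0.3, 0.7, -0.2]
opening: 0.0872
gripper_force: 0.0
```

Call:
step_arm --steps '[[[0,0,0.25,0,0,0],[0,0,0.5,0,0,0],[0,0,0.72,0,0,0],[0,0,0.72,0,0,0]]]'

```text
clock: 10.7
tool_pos: [0.5559, 0.0478, 0.0461]
orientation: [-180.0, -0.1, -175.1]
force: [-1.0, -0.3, -0.5]
opening: 0.0879
gripper_force: 0.0
```

Call:
step_arm --steps '[[[0,0,0,0,0,0],[0,0,0,0,0,0],[0,0,0,0,0,0],[0,0,0,0,0,0],[0,0,0,0,0,0],[0,0,0,0,0,0],[0,0,0,0,0,0],[0,0,0,0,0,0],[0,0,0,0,0,0],[0,0,0,0,0,0]]]' --jaw 255

```text
clock: 11.7
tool_pos: [0.5562, 0.0479, 0.0465]
orientation: [-180.0, -0.0, -175.3]
force: [-0.6, 0.3, 0.4]
opening: 0.0279
gripper_force: 3.0
```

Call:
step_arm --steps '[[[0,0,0,0,0,0],[0,0,0,0,0,0],[0,0,-0.2,0,0,0],[0,0,-0.5,0,0,0],[0,0,-0.9,0,0,0]]]'

```text
clock: 12.2
tool_pos: [0.5549, 0.0475, 0.136]
orientation: [-179.9, -0.2, -175.3]
force: [1.1, 0.2, 0.1]
opening: 0.0268
gripper_force: 30.0
```

Call:
step_arm --steps '[[[0,0,-0.4,0,0,0],[0,0,-0.8,0,0,0],[0,0,-0.8,0,0,0]]]'

```text
clock: 12.5
tool_pos: [0.5592, 0.0486, 0.2228]
orientation: [179.9, 0.6, -175.2]
force: [0.4, -0.0, -0.2]
opening: 0.0269
gripper_force: 30.0
```

```bash
python3 - <<'E'
from h import *
f=np.load('top0.npz'); im,d=f['im'],f['d']; c=(f['K'],f['r'],f['t'].ravel()); P=cloud(d,c)
hsv=cv2.cvtColor(im,cv2.COLOR_RGB2HSV); m=((hsv[...,0]>20)&(hsv[...,0]<35)&(hsv[...,1]>120)); m[:,:360]=0; m[:140]=0;m[230:]=0
ok=m&(d>0)
for a,b in((.04,.06),(.0,.012)):
    q=P[ok&(P[...,2]>a)&(P[...,2]<b)]; print(len(q),cv2.minAreaRect(q[:,:2].astype(np.float32)))
print(get_obs()['opening'],get_obs()['gripper_force'],get_obs()['tool_pos'])
E
```

```text
432 ((0.6404673457145691, -0.5130760669708252), (0.1463935673236847, 0.678912878036499), 3.2772364616394043)
2931 ((0.6314733028411865, -0.2722596824169159), (0.16866347193717957, 0.11771983653306961), 86.28046417236328)
0.026926256892298057 29.996723234653473 [0.55918548 0.04859015 0.22275788]
```

```bash
python3 - <<'E'
from h import *
plan((.6315,-.268,.2,-93.7),(.6315,-.268,.013,-93.7))
E
```

```text
[-0.114 -0.804  0.057] wz -0.711
[ 0.173 -0.793  0.057] wz -0.711
[ 0.438 -0.683  0.057] wz -0.711
[ 0.649 -0.488  0.057] wz -0.711
[-0.     0.     0.935] wz -0.0
[-0.     0.     0.935] wz -0.0
end
```

Call:
step_arm --steps '[[[-0.04,-0.27,0.02,0,0,-0.24],[-0.08,-0.54,0.04,0,0,-0.47],[-0.11,-0.8,0.06,0,0,-0.71],[-0.11,-0.8,0.06,0,0,-0.71]]]'

```text
clock: 12.9
tool_pos: [0.5736, -0.0331, 0.2096]
orientation: [180.0, -0.1, -154.8]
force: [-1.3, 0.9, -1.1]
opening: 0.0272
gripper_force: 30.0
```

Call:
step_arm --steps '[[[0.06,-0.27,0.02,0,0,-0.24],[0.12,-0.53,0.04,0,0,-0.47],[0.17,-0.79,0.06,0,0,-0.71],[0.17,-0.79,0.06,0,0,-0.71]]]'

```text
clock: 13.3
tool_pos: [0.5918, -0.1116, 0.2035]
orientation: [180.0, -0.1, -134.5]
force: [-1.1, 0.2, -1.8]
opening: 0.0272
gripper_force: 30.0
```

Call:
step_arm --steps '[[[0.15,-0.23,0.02,0,0,-0.24],[0.29,-0.46,0.04,0,0,-0.47],[0.44,-0.68,0.06,0,0,-0.71],[0.44,-0.68,0.06,0,0,-0.71]]]'

```text
clock: 13.7
tool_pos: [0.6094, -0.1904, 0.1974]
orientation: [179.9, -0.0, -114.2]
force: [-0.0, 0.2, -1.5]
opening: 0.0269
gripper_force: 30.0
```

Call:
step_arm --steps '[[[0.22,-0.16,0.02,0,0,-0.24],[0.43,-0.33,0.04,0,0,-0.47],[0.65,-0.49,0.06,0,0,-0.71],[0.65,-0.49,0.06,0,0,-0.71],[0.65,-0.49,0.06,0,0,-0.71]]]'

```text
clock: 14.2
tool_pos: [0.6272, -0.2675, 0.1919]
orientation: [179.9, 0.0, -94.1]
force: [-0.2, 0.4, -0.5]
opening: 0.0275
gripper_force: 30.0
```

```bash
python3 - <<'E'
from h import *
o=get_obs();print(o['opening'],o['gripper_force'])
plan((.6315,-.268,.013,-93.7))
# where do fresh vials sit now (top camera)
im,d,P,H,S,V,c=look('top1')
blue=(H>105)&(H<128)&(S>120)&(V>50)&(d>0)&(P[...,2]>.015)&(P[...,2]<.04); blue[:,:340]=0
n,l,st,ce=cv2.connectedComponentsWithStats(blue.astype(np.uint8))
for i in range(1,n):
    if st[i,4]>20: print(ce[i],st[i,4],np.median(P[l==i],0))
E
```

```text
0.02748209535136896 29.99648541212082
[ 0.001 -0.022  0.894] wz -0.008
[ 0.001 -0.022  0.894] wz -0.008
end
[458.84848485 236.46969697] 66 [ 0.50390317 -0.39845427  0.02801687]
[378.45901639 242.44262295] 61 [ 0.49143442 -0.19777302  0.02799592]
```

Call:
step_arm --steps '[[[0,-0.04,0.3,0,0,0],[0,-0.04,0.6,0,0,0],[0,-0.04,0.9,0,0,0]]]'

```text
clock: 14.55
tool_pos: [0.6317, -0.2668, 0.1023]
orientation: [-179.9, 0.0, -94.0]
force: [0.4, -1.0, -0.9]
opening: 0.0273
gripper_force: 30.0
```

Call:
step_arm --steps '[[[0,0,0.3,0,0,0],[0,0,0.6,0,0,0],[0,0,0.89,0,0,0],[0,0,0.89,0,0,0],[0,0,0.89,0,0,0]]]'

```text
clock: 15.05
tool_pos: [0.6317, -0.2676, 0.0141]
orientation: [180.0, -0.0, -93.9]
force: [0.4, -0.4, -0.4]
opening: 0.0271
gripper_force: 30.0
```

Call:
step_arm --steps '[[[0,0,0,0,0,0],[0,0,0,0,0,0],[0,0,0,0,0,0],[0,0,0,0,0,0],[0,0,0,0,0,0],[0,0,-0.3,0,0,0],[0,0,-0.6,0,0,0],[0,0,-0.95,0,0,0]]]' --jaw 125

```text
clock: 15.85
tool_pos: [0.6307, -0.2684, 0.1088]
orientation: [179.9, 0.0, -93.9]
force: [0.4, 0.1, -0.2]
opening: 0.0452
gripper_force: 0.0
```

Call:
step_arm --steps '[[[0,0,-0.3,0,0,0],[0,0,-0.6,0,0,0],[0,0,-0.9,0,0,0]]]' --jaw 0

```text
clock: 16.15
tool_pos: [0.6312, -0.2684, 0.2]
orientation: [-180.0, 0.0, -93.9]
force: [0.8, -0.1, -0.4]
opening: 0.0631
gripper_force: 0.0
```

```bash
python3 - <<'E'
from h import *
plan((.433,-.187,.22,170),(.433,-.187,.10,170))
E
```

```text
[-0.169  0.508 -0.05 ] wz 0.839
[ 0.052  0.533 -0.05 ] wz 0.839
[ 0.265  0.466 -0.05 ] wz 0.839
[ 0.431  0.318 -0.05 ] wz 0.839
[0.  0.  0.6] wz -0.0
[0.  0.  0.6] wz -0.0
end
```

Call:
step_arm --steps '[[[-0.06,0.17,-0.02,0,0,0.28],[-0.11,0.34,-0.03,0,0,0.56],[-0.17,0.51,-0.05,0,0,0.84],[-0.17,0.51,-0.05,0,0,0.84]]]'

```text
clock: 16.55
tool_pos: [0.5802, -0.2475, 0.2045]
orientation: [-180.0, 0.0, -118.2]
force: [0.4, 0.5, 0.5]
opening: 0.0868
gripper_force: 0.0
```

Call:
step_arm --steps '[[[0.02,0.18,-0.02,0,0,0.28],[0.03,0.36,-0.03,0,0,0.56],[0.05,0.53,-0.05,0,0,0.84],[0.05,0.53,-0.05,0,0,0.84]]]'

```text
clock: 16.95
tool_pos: [0.5315, -0.2272, 0.2092]
orientation: [-180.0, 0.0, -142.1]
force: [0.0, 0.0, 0.6]
opening: 0.0878
gripper_force: 0.0
```

Call:
step_arm --steps '[[[0.09,0.16,-0.02,0,0,0.28],[0.18,0.31,-0.03,0,0,0.56],[0.27,0.47,-0.05,0,0,0.84],[0.27,0.47,-0.05,0,0,0.84]]]'

```text
clock: 17.35
tool_pos: [0.4815, -0.2068, 0.2141]
orientation: [180.0, 0.0, -166.1]
force: [0.6, 0.1, 0.9]
opening: 0.0876
gripper_force: 0.0
```

Call:
step_arm --steps '[[[0.14,0.11,-0.02,0,0,0.28],[0.29,0.21,-0.03,0,0,0.56],[0.43,0.32,-0.05,0,0,0.84],[0.43,0.32,-0.05,0,0,0.84],[0.43,0.32,-0.05,0,0,0.84]]]'

```text
clock: 17.85
tool_pos: [0.4338, -0.1865, 0.219]
orientation: [-180.0, 0.1, 170.2]
force: [-0.1, 0.2, -0.1]
opening: 0.0876
gripper_force: 0.0
```

```bash
cat >> h.py <<'E'
def vials(n,x0,x1,y0,y1,zlo=.012,zhi=.034):
    """blue caps and their vial's axis from depth, within a world box"""
    im,d,P,H,S,V,c=look(n)
    ok=(d>0)&(P[...,2]>zlo)&(P[...,2]<zhi)&(P[...,0]>x0)&(P[...,0]<x1)&(P[...,1]>y0)&(P[...,1]<y1)
    blue=ok&(H>105)&(H<128)&(S>120)&(V>40)
    k,l,st,ce=cv2.connectedComponentsWithStats(cv2.morphologyEx(ok.astype(np.uint8),cv2.MORPH_OPEN,np.ones((3,3))))
    for i in range(1,k):
        if st[i,4]<150: continue
        q=P[l==i]; rr=cv2.minAreaRect(q[:,:2].astype(np.float32)); b=P[(l==i)&blue]
        m=q[:,:2].mean(0); w=np.linalg.svd(q[:,:2]-m,full_matrices=False)[2][0]
        print('px',ce[i].round(),st[i,4],'rect',np.round(rr[0],4),np.round(rr[1],3),round(rr[2],1),'axis',np.degrees(np.arctan2(w[1],w[0])).round(1),'cap',np.median(b,0).round(4) if len(b) else None,len(b),'zmax',q[:,2].max().round(3))
    return im
E
python3 - <<'E'
from h import *
o=get_obs(); print(o['tool_pos'],o['orientation'])
vials('w3',.3,.56,-.30,-.08)
vials('top2',.3,.56,-.5,-.08)
E
```

```text
[ 0.43383936 -0.18654881  0.21899335] [-1.79996899e+02  7.11761754e-02  1.70171092e+02]
px [394.  68.] 541 rect [ 0.3353 -0.0937] [0.063 0.011] 27.0 axis 27.1 cap None 0 zmax 0.016
px [316. 186.] 2793 rect [ 0.44   -0.1931] [0.028 0.118] 80.9 axis -9.6 cap [ 0.4881 -0.2008  0.0279] 380 zmax 0.03
```

View pics/w3.png

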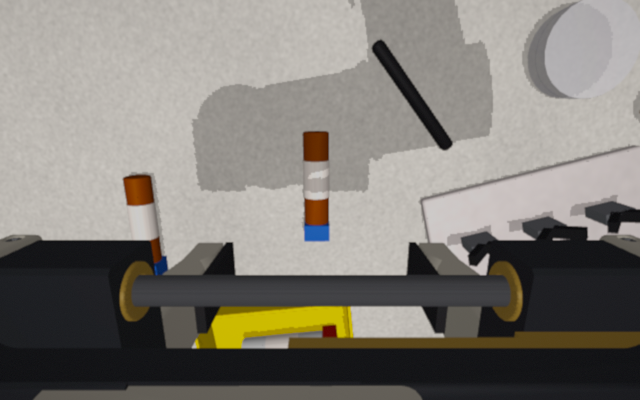

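```bash
python3 - <<'E'
from h import *
plan((.4315,-.1914,.005,170.7))
E
```

```text
[ 0.005 -0.017  0.712] wz -0.007
[ 0.005 -0.017  0.712] wz -0.007
[ 0.005 -0.017  0.712] wz -0.007
end
```

Call:
step_arm --steps '[[[0.01,-0.03,0.3,0,0,-0.01],[0.015,-0.05,0.6,0,0,-0.02],[0.015,-0.05,0.95,0,0,-0.02]]]'

```text
clock: 18.25
tool_pos: [0.4318, -0.1915, 0.123]
orientation: [180.0, 0.1, 170.6]
force: [0.5, 0.2, -0.5]
opening: 0.088
gripper_force: 0.0
```

Call:
step_arm --steps '[[[0,0,0.3,0,0,0],[0,0,0.6,0,0,0],[0,0,0.9,0,0,0],[0,0,1.0,0,0,0],[0,0,1.0,0,0,0]]]'

```text
clock: 18.75
tool_pos: [0.4299, -0.1912, 0.0222]
orientation: [-180.0, -0.2, 170.5]
force: [0.7, 0.6, 0.2]
opening: 0.0876
gripper_force: 0.0
```

Call:
step_arm --steps '[[[0,0,0.1,0,0,0],[0,0,0.19,0,0,0],[0,0,0.19,0,0,0]]]'

```text
clock: 19.05
tool_pos: [0.4304, -0.191, 0.0041]
orientation: [180.0, -0.0, 170.4]
force: [0.3, 1.3, 0.2]
opening: 0.0876
gripper_force: 0.0
```

Call:
step_arm --steps '[[[0,0,0,0,0,0],[0,0,0,0,0,0],[0,0,0,0,0,0],[0,0,0,0,0,0],[0,0,0,0,0,0],[0,0,0,0,0,0],[0,0,0,0,0,0],[0,0,0,0,0,0],[0,0,0,0,0,0],[0,0,0,0,0,0],[0,0,0,0,0,0],[0,0,0,0,0,0]]]' --jaw 255

```text
clock: 20.25
tool_pos: [0.4305, -0.191, 0.0046]
orientation: [-180.0, -0.0, 170.4]
force: [-0.6, 0.2, 1.0]
opening: 0.0275
gripper_force: 30.0
```

Call:
step_arm --steps '[[[0,0,-0.2,0,0,0],[0,0,-0.5,0,0,0],[0,0,-0.9,0,0,0]]]'

```text
clock: 20.55
tool_pos: [0.429, -0.1909, 0.0942]
orientation: [-180.0, -0.2, 170.4]
force: [2.0, -0.7, -0.2]
opening: 0.0269
gripper_force: 30.0
```

Call:
step_arm --steps '[[[0,0,-0.4,0,0,0],[0,0,-0.8,0,0,0],[0,0,-0.8,0,0,0]]]'

```text
clock: 20.85
tool_pos: [0.4336, -0.1916, 0.18]
orientation: [180.0, 0.5, 170.5]
force: [-0.6, 0.4, -1.4]
opening: 0.0273
gripper_force: 30.0
```

```bash
python3 - <<'E'
from h import *
o=get_obs(); print(o['opening'],o['gripper_force'],o['tool_pos'])
plan((.5617,-.0226,.18,-175.3),(.5617,-.0226,.08,-175.3))
E
```

```text
0.02725237127068514 29.999475181102753 [ 0.43364561 -0.19159372  0.17999419]
[-0.328  0.626 -0.   ] wz -0.166
[-0.378  0.597 -0.   ] wz -0.166
[-0.426  0.564 -0.   ] wz -0.166
[-0.   0.   0.5] wz -0.0
[-0.   0.   0.5] wz -0.0
end
```

Call:
step_arm --steps '[[[-0.11,0.21,0,0,0,-0.05],[-0.22,0.42,0,0,0,-0.11],[-0.33,0.63,0,0,0,-0.166]]]'

```text
clock: 21.15
tool_pos: [0.4736, -0.1338, 0.1743]
orientation: [180.0, -0.0, 175.2]
force: [0.4, -0.3, -1.3]
opening: 0.0273
gripper_force: 30.0
```

Call:
step_arm --steps '[[[-0.13,0.2,0,0,0,-0.05],[-0.26,0.4,0,0,0,-0.11],[-0.38,0.6,0,0,0,-0.166]]]'

```text
clock: 21.45
tool_pos: [0.5167, -0.077, 0.1739]
orientation: [180.0, -0.0, 180.0]
force: [-0.2, -0.2, -0.8]
opening: 0.0273
gripper_force: 30.0
```

Call:
step_arm --steps '[[[-0.14,0.19,0,0,0,-0.05],[-0.29,0.38,0,0,0,-0.11],[-0.43,0.56,0,0,0,-0.166],[-0.43,0.56,0,0,0,-0.166],[-0.43,0.56,0,0,0,-0.166]]]'

```text
clock: 21.95
tool_pos: [0.5597, -0.0213, 0.174]
orientation: [-180.0, -0.1, -175.3]
force: [-0.8, -1.1, -1.2]
opening: 0.0271
gripper_force: 30.0
```

Call:
step_arm --steps '[[[0,0,0.2,0,0,0],[0,0,0.4,0,0,0],[0,0,0.6,0,0,0],[0,0,0.8,0,0,0],[0,0,0.8,0,0,0],[0,0,0.8,0,0,0]]]'

```text
clock: 22.55
tool_pos: [0.5594, -0.0223, 0.0949]
orientation: [-180.0, -0.0, -175.3]
force: [-0.5, -0.5, 0.4]
opening: 0.0271
gripper_force: 30.0
```

```bash
python3 - <<'E'
from h import *
o=get_obs(); print(o['opening'],o['gripper_force'],o['tool_pos'],o['orientation'])
plan((.5617,-.0226,.06,-175.3))
im,d,P,H,S,V,c=look('w4')
# cap and tail of the held vial; supports' dark pixels at height .04-.064
def med(m): q=P[m&(d>0)]; return len(q), np.median(q,0).round(4) if len(q) else None
print('blue',med((H>105)&(H<128)&(S>120)&(P[...,0]>.5)&(abs(P[...,1])<.1)))
dk=(V<60)&(d>0)&(P[...,2]>.045)&(P[...,2]<.066)
n,l,st,ce=cv2.connectedComponentsWithStats(dk.astype(np.uint8))
for i in range(1,n):
    if st[i,4]>40: q=P[l==i]; print(ce[i].round(),st[i,4],cv2.minAreaRect(q[:,:2].astype(np.float32)))
E
```

```text
0.027095470819395572 29.999392926692963 [ 0.5594124  -0.02230781  0.09485065] [-1.79976334e+02 -3.50720135e-02 -1.75327797e+02]
[-0.023 -0.005  0.349] wz -0.001
end
blue (0, None)
[411. 187.] 641 ((0.526559591293335, 0.031407881528139114), (0.011527271941304207, 0.02213209494948387), 4.712861061096191)
[459. 187.] 827 ((0.5241711735725403, 0.05855187773704529), (0.011430884711444378, 0.022475460544228554), 4.819340705871582)
[526. 187.] 532 ((0.5204508900642395, 0.10050588101148605), (0.011225140653550625, 0.023341050371527672), 5.217365264892578)
[574. 187.] 919 ((0.5182212591171265, 0.1269422322511673), (0.011604322120547295, 0.020871007815003395), 5.144145965576172)
[285. 190.] 219 ((0.5331738591194153, -0.045730188488960266), (0.011382142081856728, 0.006793457083404064), 9.06103801727295)
[357. 190.] 226 ((0.529632031917572, -0.0032376537565141916), (0.011521981097757816, 0.007043851539492607), 2.2779390811920166)
[552. 270.] 354 ((0.5730136036872864, 0.13186176121234894), (0.007183132227510214, 0.0215129554271698), 24.137292861938477)
```

View pics/w4.png

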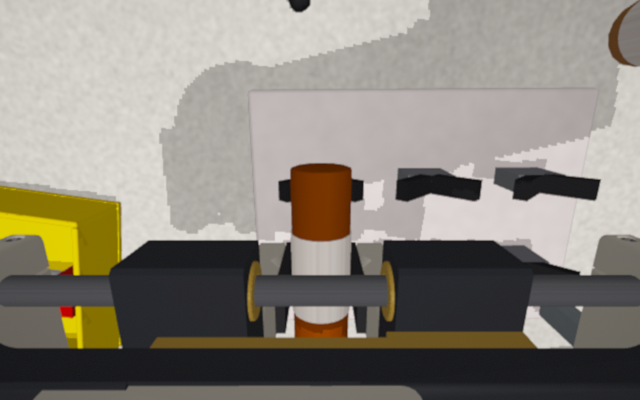

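Supports measured directly: cradle 1 is at (0.561, -0.022), within 1 mm of the estimate. The vial is held level above it, so I lower it in.

Call:
step_arm --steps '[[[-0.02,0,0.1,0,0,0],[-0.02,0,0.2,0,0,0],[-0.02,0,0.3,0,0,0],[-0.02,0,0.36,0,0,0],[-0.02,0,0.4,0,0,0],[-0.02,0,0.42,0,0,0],[-0.02,0,0.42,0,0,0]]]'

```text
clock: 23.3
tool_pos: [0.5612, -0.0219, 0.0526]
orientation: [-180.0, -0.0, -175.3]
force: [-0.4, -1.4, 1.2]
opening: 0.0278
gripper_force: 30.0
```

Call:
step_arm --steps '[[[0,0,0,0,0,0],[0,0,0,0,0,0],[0,0,0,0,0,0],[0,0,0,0,0,0],[0,0,0,0,0,0],[0,0,-0.15,0,0,0],[0,0,-0.4,0,0,0],[0,0,-0.7,0,0,0]]]' --jaw 110

```text
clock: 24.1
tool_pos: [0.5607, -0.0219, 0.1224]
orientation: [-180.0, -0.1, -175.3]
force: [0.8, -0.0, -0.1]
opening: 0.0498
gripper_force: 0.0
```

Call:
step_arm --steps '[[[0.1,0,-0.4,0,0,0],[0.2,0,-0.9,0,0,0],[0.2,0,-0.9,0,0,0],[0.2,0,-0.9,0,0,0]]]' --jaw 0

```text
clock: 24.5
tool_pos: [0.5421, -0.023, 0.2142]
orientation: [179.9, 0.2, -175.3]
force: [-0.4, -0.2, -1.7]
opening: 0.0763
gripper_force: 0.0
```

```bash
python3 - <<'E'
from h import *
print(get_obs()['tool_pos'])
vials('w5',.45,.66,-.07,.03,.066,.082)
vials('top3',.3,.56,-.5,-.1)
print('cradle1 vial full centre expected', .5613+.009*.9966,-.0222+.009*.082)
plan((.447,-.388,.22,169.5))
E
```

```text
[ 0.54214478 -0.0230451   0.21421255]
px [320. 217.] 3221 rect [ 0.5669 -0.0218] [0.111 0.028] 5.2 axis 4.7 cap [ 0.6161 -0.0171  0.0758] 307 zmax 0.078
px [456. 256.] 568 rect [ 0.4558 -0.3913] [0.029 0.118] 80.3 axis 169.9 cap [ 0.5031 -0.3986  0.0278] 69 zmax 0.033
cradle1 vial full centre expected 0.5702694 -0.021462000000000002
[ 0.309 -0.889 -0.021] wz 0.132
[ 0.249 -0.908 -0.021] wz 0.132
[ 0.188 -0.922 -0.021] wz 0.132
[ 0.127 -0.933 -0.021] wz 0.132
end
```

View pics/w5.png

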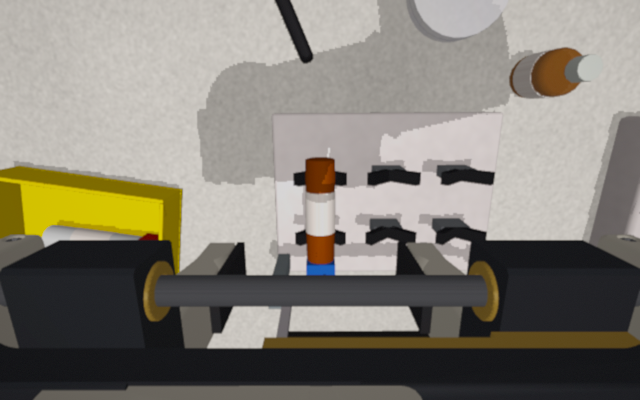

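Vial 1 is seated in cradle 1: the tail sits at x 0.511 as expected, and its axis is 4.7°. The used vial is in the tray at (95,237). On to the second fresh vial.

Call:
step_arm --steps '[[[0.15,-0.44,-0.01,0,0,0.07],[0.31,-0.89,-0.02,0,0,0.13],[0.31,-0.89,-0.02,0,0,0.13]]]'

```text
clock: 24.9
tool_pos: [0.5158, -0.118, 0.2128]
orientation: [-180.0, -0.2, -179.3]
force: [0.6, 0.1, -0.1]
opening: 0.0877
gripper_force: 0.0
```

Call:
step_arm --steps '[[[0.12,-0.45,-0.01,0,0,0.07],[0.25,-0.91,-0.02,0,0,0.13],[0.25,-0.91,-0.02,0,0,0.13]]]'

```text
clock: 25.2
tool_pos: [0.4926, -0.2095, 0.2148]
orientation: [-180.0, -0.2, 177.0]
force: [-0.1, 0.1, -0.7]
opening: 0.0875
gripper_force: 0.0
```

Call:
step_arm --steps '[[[0.09,-0.46,-0.01,0,0,0.07],[0.19,-0.92,-0.02,0,0,0.13],[0.19,-0.92,-0.02,0,0,0.13]]]'

```text
clock: 25.5
tool_pos: [0.4695, -0.3002, 0.2168]
orientation: [-180.0, -0.2, 173.2]
force: [0.3, 1.0, -0.8]
opening: 0.0877
gripper_force: 0.0
```

Call:
step_arm --steps '[[[0.06,-0.47,-0.01,0,0,0.07],[0.13,-0.93,-0.02,0,0,0.13],[0.13,-0.93,-0.02,0,0,0.13],[0.13,-0.93,-0.02,0,0,0.13]]]'

```text
clock: 25.9
tool_pos: [0.4471, -0.388, 0.2187]
orientation: [179.9, -0.2, 169.7]
force: [0.0, -0.1, -1.5]
opening: 0.0877
gripper_force: 0.0
```

```bash
python3 - <<'E'
from h import *
print(get_obs()['tool_pos'],get_obs()['orientation'])
vials('w6',.3,.6,-.5,-.25)
E
```

```text
[ 0.4471258  -0.38803895  0.21873684] [ 1.79945223e+02 -1.58576434e-01  1.69686070e+02]
px [317. 187.] 2802 rect [ 0.4535 -0.3936] [0.028 0.118] 80.0 axis -10.1 cap [ 0.5016 -0.4018  0.0278] 387 zmax 0.03
px [385. 267.] 369 rect [ 0.5569 -0.333 ] [0.011 0.051] 8.2 axis -93.1 cap None 0 zmax 0.034
```

Call:
step_arm --steps '[[[0.01,-0.03,0.3,0,0,0],[0.02,-0.04,0.6,0,0,0],[0.02,-0.04,0.95,0,0,0]]]'

```text
clock: 26.25
tool_pos: [0.446, -0.3902, 0.1251]
orientation: [-180.0, 0.1, 169.9]
force: [0.2, 0.0, -0.6]
opening: 0.0879
gripper_force: 0.0
```

Call:
step_arm --steps '[[[0,0,0.3,0,0,0],[0,0,0.6,0,0,0],[0,0,0.9,0,0,0],[0,0,1.0,0,0,0],[0,0,1.0,0,0,0]]]'

```text
clock: 26.75
tool_pos: [0.4446, -0.39, 0.0242]
orientation: [180.0, -0.2, 169.9]
force: [-0.5, -0.6, -0.5]
opening: 0.0878
gripper_force: 0.0
```

Call:
step_arm --steps '[[[0,0,0.1,0,0,0],[0,0,0.19,0,0,0],[0,0,0.19,0,0,0]]]'

```text
clock: 27.05
tool_pos: [0.4447, -0.3912, 0.006]
orientation: [180.0, -0.0, 169.8]
force: [0.3, 0.5, 0.3]
opening: 0.0881
gripper_force: 0.0
```

Call:
step_arm --steps '[[[0,0,0,0,0,0],[0,0,0,0,0,0],[0,0,0,0,0,0],[0,0,0,0,0,0],[0,0,0,0,0,0],[0,0,0,0,0,0],[0,0,0,0,0,0],[0,0,0,0,0,0],[0,0,0,0,0,0],[0,0,0,0,0,0],[0,0,0,0,0,0],[0,0,0,0,0,0]]]' --jaw 255

```text
clock: 28.25
tool_pos: [0.445, -0.3915, 0.0066]
orientation: [-180.0, -0.0, 169.8]
force: [1.2, -0.4, 0.7]
opening: 0.0269
gripper_force: 30.0
```

Call:
step_arm --steps '[[[0,0,-0.2,0,0,0],[0,0,-0.5,0,0,0],[0,0,-0.9,0,0,0]]]'

```text
clock: 28.55
tool_pos: [0.4437, -0.3907, 0.0958]
orientation: [179.9, -0.2, 169.8]
force: [0.7, -0.7, 0.2]
opening: 0.0272
gripper_force: 30.0
```

Call:
step_arm --steps '[[[0,0,-0.4,0,0,0],[0,0,-0.8,0,0,0],[0,0,-0.8,0,0,0],[0,0,-0.8,0,0,0]]]'

```text
clock: 28.95
tool_pos: [0.4454, -0.3915, 0.1775]
orientation: [-180.0, 0.1, 169.8]
force: [0.7, 0.7, -1.1]
opening: 0.0271
gripper_force: 30.0
```

```bash
python3 - <<'E'
from h import *
plan((.5492,.1165,.18,-175.3))
E
```

```text
[-0.02   0.864 -0.004] wz -0.087
[-0.058  0.862 -0.004] wz -0.087
[-0.095  0.859 -0.004] wz -0.087
[-0.132  0.854 -0.004] wz -0.087
[-0.169  0.847 -0.004] wz -0.087
[-0.206  0.839 -0.004] wz -0.087
end
```

Call:
step_arm --steps '[[[-0.01,0.43,0,0,0,-0.04],[-0.02,0.86,0,0,0,-0.087],[-0.02,0.86,0,0,0,-0.087]]]'

```text
clock: 29.25
tool_pos: [0.4618, -0.3035, 0.175]
orientation: [179.9, -0.1, 172.5]
force: [0.8, 0.0, -0.9]
opening: 0.0271
gripper_force: 30.0
```

Call:
step_arm --steps '[[[-0.03,0.43,0,0,0,-0.04],[-0.06,0.86,0,0,0,-0.087],[-0.06,0.86,0,0,0,-0.087]]]'

```text
clock: 29.55
tool_pos: [0.4797, -0.2194, 0.1752]
orientation: [180.0, -0.1, 175.0]
force: [-1.0, -0.6, -0.8]
opening: 0.0272
gripper_force: 30.0
```

Call:
step_arm --steps '[[[-0.05,0.43,0,0,0,-0.04],[-0.095,0.86,0,0,0,-0.087],[-0.095,0.86,0,0,0,-0.087]]]'

```text
clock: 29.85
tool_pos: [0.4972, -0.135, 0.1754]
orientation: [180.0, -0.1, 177.5]
force: [0.9, -0.7, -1.0]
opening: 0.0276
gripper_force: 30.0
```

Call:
step_arm --steps '[[[-0.07,0.43,0,0,0,-0.04],[-0.13,0.855,0,0,0,-0.087],[-0.13,0.855,0,0,0,-0.087]]]'

```text
clock: 30.15
tool_pos: [0.5145, -0.0505, 0.1755]
orientation: [180.0, -0.1, 180.0]
force: [-0.0, -0.6, -0.4]
opening: 0.0272
gripper_force: 30.0
```

Call:
step_arm --steps '[[[-0.08,0.42,0,0,0,-0.04],[-0.17,0.85,0,0,0,-0.087],[-0.17,0.85,0,0,0,-0.087]]]'

```text
clock: 30.45
tool_pos: [0.5322, 0.0343, 0.1754]
orientation: [-180.0, -0.1, -177.6]
force: [-0.3, -1.1, -0.7]
opening: 0.0272
gripper_force: 30.0
```

Call:
step_arm --steps '[[[-0.1,0.42,0,0,0,-0.04],[-0.205,0.84,0,0,0,-0.087],[-0.205,0.84,0,0,0,-0.087],[-0.205,0.84,0,0,0,-0.087],[-0.205,0.84,0,0,0,-0.087]]]'

```text
clock: 30.95
tool_pos: [0.548, 0.1151, 0.1757]
orientation: [-180.0, -0.1, -175.3]
force: [-0.2, -0.5, -1.0]
opening: 0.0274
gripper_force: 30.0
```

Call:
step_arm --steps '[[[0,0,0.2,0,0,0],[0,0,0.4,0,0,0],[0,0,0.6,0,0,0],[0,0,0.8,0,0,0],[0,0,0.8,0,0,0],[0,0,0.8,0,0,0]]]'

```text
clock: 31.55
tool_pos: [0.5486, 0.1153, 0.0968]
orientation: [-180.0, -0.0, -175.3]
force: [-0.7, -0.0, -1.4]
opening: 0.027
gripper_force: 30.0
```

```bash
python3 - <<'E'
from h import *
o=get_obs(); print(o['opening'],o['gripper_force'],o['tool_pos'],o['orientation'])
plan((.5492,.1165,.0546,-175.3))
im,d,P,H,S,V,c=look('w7')
# held tube's tail
t=(d>0)&(H<20)&(S>120)&(P[...,2]>.08)&(P[...,2]<.14)&(P[...,0]<.56)&(P[...,0]>.45)&(abs(P[...,1]-.11)<.03)
q=P[t]; print(len(q),np.percentile(q,[1,50,99],0).round(4))
dk=(V<60)&(d>0)&(P[...,2]>.045)&(P[...,2]<.066)
n,l,st,ce=cv2.connectedComponentsWithStats(dk.astype(np.uint8))
for i in range(1,n):
    if st[i,4]>40: q=P[l==i]; print(ce[i].round(),st[i,4],cv2.minAreaRect(q[:,:2].astype(np.float32)))
E
```

```text
0.027040571738086126 29.999861419200897 [0.54860329 0.11533842 0.09680454] [-1.79964378e+02 -3.22839070e-02 -1.75315947e+02]
[-0.007  0.011  0.422] wz -0.001
end
4239 [[0.4976 0.0995 0.0999]
 [0.511  0.1125 0.116 ]
 [0.5275 0.1254 0.1188]]
[621. 197.] 485 ((0.5120618939399719, 0.2984228730201721), (0.00663562398403883, 0.047641631215810776), 84.3921890258789)
[122. 187.] 450 ((0.5287469625473022, -0.007697760127484798), (0.01393616572022438, 0.018735557794570923), 5.9311041831970215)
[187. 186.] 834 ((0.5264556407928467, 0.03207140043377876), (0.011625643819570541, 0.022882923483848572), 5.130776405334473)
[234. 186.] 636 ((0.524077296257019, 0.05891237035393715), (0.011643397621810436, 0.02284557931125164), 4.83193302154541)
[358. 187.] 292 ((0.5175778865814209, 0.13524487614631653), (0.01174639631062746, 0.00876646488904953), 5.854635238647461)
[287. 188.] 154 ((0.5211212635040283, 0.09300480782985687), (0.011470438912510872, 0.0047983224503695965), 3.020376682281494)
[ 52. 189.] 60 ((0.5328704714775085, -0.04376741871237755), (0.011170081794261932, 0.0032583423890173435), 12.092032432556152)
```

Call:
step_arm --steps '[[[-0.01,0.015,0.1,0,0,0],[-0.01,0.015,0.2,0,0,0],[-0.01,0.015,0.3,0,0,0],[-0.01,0.015,0.36,0,0,0],[-0.01,0.015,0.4,0,0,0],[-0.01,0.015,0.42,0,0,0],[-0.01,0.015,0.42,0,0,0],[-0.01,0.015,0.42,0,0,0]]]'

```text
clock: 32.4
tool_pos: [0.5492, 0.1177, 0.0546]
orientation: [-180.0, -0.0, -175.3]
force: [-0.8, -3.5, 0.8]
opening: 0.0271
gripper_force: 30.0
```

Call:
step_arm --steps '[[[0,0,0,0,0,0],[0,0,0,0,0,0],[0,0,0,0,0,0],[0,0,0,0,0,0],[0,0,0,0,0,0],[0,0,-0.15,0,0,0],[0,0,-0.4,0,0,0],[0,0,-0.7,0,0,0]]]' --jaw 110

```text
clock: 33.2
tool_pos: [0.5488, 0.1177, 0.1244]
orientation: [-179.9, -0.1, -175.3]
force: [0.7, 0.2, -0.1]
opening: 0.0501
gripper_force: 0.0
```

Call:
step_arm --steps '[[[0.2,-0.2,-0.4,0,0,0],[0.4,-0.4,-0.9,0,0,0],[0.4,-0.4,-0.9,0,0,0],[0.4,-0.4,-0.9,0,0,0]]]' --jaw 0

```text
clock: 33.6
tool_pos: [0.5134, 0.0748, 0.2167]
orientation: [179.9, 0.2, -175.3]
force: [-0.2, 0.5, -0.7]
opening: 0.0762
gripper_force: 0.0
```

```bash
python3 - <<'E'
from h import *
print(get_obs()['tool_pos'])
vials('w8',.45,.66,-.07,.16,.066,.082)
im,d,P,H,S,V,c=look('top4')
q=P[(d>0)&(abs(P[...,2]-.275)<.02)&(P[...,0]>.5)&(P[...,0]<.75)&(P[...,1]>-.05)&(P[...,1]<.15)&((H<8)|(H>172))&(S>130)]
print('handle',len(q),np.median(q,0) if len(q) else None)
E
```

```text
[0.51337762 0.07484603 0.21674109]
px [361. 227.] 2588 rect [0.5466 0.117 ] [0.096 0.027] 5.2 axis 4.9 cap None 0 zmax 0.078
px [215. 216.] 1481 rect [ 0.5473 -0.023 ] [0.056 0.027] 5.0 axis 5.3 cap None 0 zmax 0.078
handle 193 [0.64643312 0.05468465 0.2872752 ]
```

View pics/w8.png

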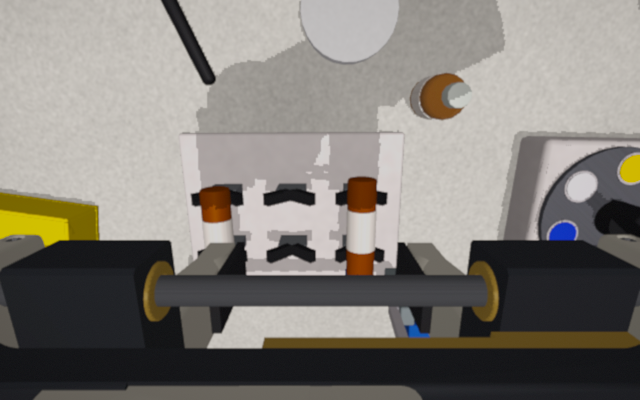

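```bash
python3 - <<'E'
from h import *
plan((.56,.065,.36,-150),(.6465,.0555,.36,-85.3),(.6465,.0555,.2625,-85.3))
E
```

```text
[-0.232 -0.069 -0.731] wz -0.441
[-0.211 -0.118 -0.731] wz -0.441
[-0.234 -0.172 -0.   ] wz -0.753
[-0.154 -0.246 -0.   ] wz -0.753
[-0.053 -0.285 -0.   ] wz -0.753
[ 0.    -0.     0.975] wz -0.0
end
```

Call:
step_arm --steps '[[[-0.1,-0.03,-0.36,0,0,-0.22],[-0.23,-0.07,-0.73,0,0,-0.44],[-0.23,-0.07,-0.73,0,0,-0.44]]]'

```text
clock: 34.0
tool_pos: [0.5398, 0.0704, 0.2904]
orientation: [-179.9, 0.3, -162.4]
force: [-0.9, 0.4, 0.4]
opening: 0.0876
gripper_force: 0.0
```

Call:
step_arm --steps '[[[-0.1,-0.06,-0.36,0,0,-0.22],[-0.21,-0.12,-0.73,0,0,-0.44],[-0.21,-0.12,-0.73,0,0,-0.44]]]'

```text
clock: 34.3
tool_pos: [0.5631, 0.065, 0.3632]
orientation: [-179.9, 0.2, -149.8]
force: [0.5, 0.3, 0.4]
opening: 0.0874
gripper_force: 0.0
```

Call:
step_arm --steps '[[[-0.08,-0.06,0,0,0,-0.25],[-0.16,-0.12,0,0,0,-0.5],[-0.23,-0.17,0,0,0,-0.75],[-0.23,-0.17,0,0,0,-0.75]]]'

```text
clock: 34.7
tool_pos: [0.5891, 0.0618, 0.3575]
orientation: [179.9, -0.2, -128.5]
force: [-1.3, 0.7, -0.3]
opening: 0.0876
gripper_force: 0.0
```

Call:
step_arm --steps '[[[-0.05,-0.08,0,0,0,-0.25],[-0.1,-0.16,0,0,0,-0.5],[-0.15,-0.25,0,0,0,-0.75],[-0.15,-0.25,0,0,0,-0.75]]]'

```text
clock: 35.1
tool_pos: [0.6177, 0.0578, 0.3584]
orientation: [179.9, -0.1, -107.2]
force: [-0.4, 0.3, -1.0]
opening: 0.0873
gripper_force: 0.0
```

Call:
step_arm --steps '[[[-0.02,-0.09,0,0,0,-0.25],[-0.03,-0.18,0,0,0,-0.5],[-0.05,-0.28,0,0,0,-0.75],[-0.05,-0.28,0,0,0,-0.75],[-0.05,-0.28,0,0,0,-0.75]]]'

```text
clock: 35.6
tool_pos: [0.645, 0.0542, 0.3597]
orientation: [179.9, -0.0, -86.0]
force: [0.7, -0.4, -0.4]
opening: 0.0875
gripper_force: 0.0
```

```bash
python3 - <<'E'
from h import *
print(get_obs()['tool_pos'],get_obs()['orientation'])
plan((.6465,.0555,.2625,-85.3))
E
```

```text
[0.64500419 0.05424386 0.35970619] [ 1.79914854e+02 -1.13181928e-02 -8.59938178e+01]
[-0.011 -0.016  0.972] wz -0.024
end
```

Call:
step_arm --steps '[[[-0.01,-0.015,0.3,0,0,-0.02],[-0.01,-0.015,0.6,0,0,-0.02],[-0.01,-0.015,0.9,0,0,-0.02],[-0.01,-0.015,0.97,0,0,-0.02],[-0.01,-0.015,0.97,0,0,-0.02]]]'

```text
clock: 36.1
tool_pos: [0.6462, 0.0551, 0.263]
orientation: [179.9, -0.0, -85.2]
force: [0.3, 0.1, -0.0]
opening: 0.0877
gripper_force: 0.0
```

Call:
step_arm --steps '[[[0,0,0,0,0,0],[0,0,0,0,0,0],[0,0,0,0,0,0],[0,0,0,0,0,0],[0,0,0,0,0,0],[0,0,0,0,0,0],[0,0,0,0,0,0],[0,0,0,0,0,0],[0,0,0,0,0,0],[0,0,0,0,0,0],[0,0,0,0,0,0],[0,0,0,0,0,0],[0,0,0,0,0,0],[0,0,0,0,0,0]]]' --jaw 255

```text
clock: 37.5
tool_pos: [0.6464, 0.0551, 0.2635]
orientation: [179.9, -0.0, -85.0]
force: [-5.4, 0.6, 1.8]
opening: 0.0111
gripper_force: 30.0
```

Call:
step_arm --steps '[[[0,0.097,-0.005,0,0,0],[0,0.292,-0.001,0,0,0],[0,0.485,0.022,0,0,0],[0,0.676,0.065,0,0,0],[0,0.861,0.127,0,0,0]]]'

```text
clock: 38.0
tool_pos: [0.5622, 0.048, 0.2522]
orientation: [-179.7, 0.0, -85.0]
force: [3.0, 0.4, 0.3]
opening: 0.0111
gripper_force: 30.0
```

Call:
step_arm --steps '[[[0,0.178,0.079,0,0,0],[0,0.347,0.176,0,0,0],[0,0.505,0.29,0,0,0],[0,0.652,0.418,0,0,0]]]'

```text
clock: 38.4
tool_pos: [0.4971, 0.0425, 0.2101]
orientation: [-179.7, 0.1, -85.0]
force: [4.5, 1.3, -1.6]
opening: 0.011
gripper_force: 30.0
```

Call:
step_arm --steps '[[[0,0.132,0.143,0,0,0],[0,0.25,0.298,0,0,0],[0,0.352,0.464,0,0,0],[0,0.437,0.64,0,0,0]]]'

```text
clock: 38.8
tool_pos: [0.453, 0.0387, 0.1455]
orientation: [-179.8, 0.1, -85.0]
force: [1.7, 1.3, 0.6]
opening: 0.0115
gripper_force: 30.0
```

Call:
step_arm --steps '[[[0,0.067,0.183,0,0,0],[0,0.115,0.372,0,0,0],[0,0.144,0.564,0,0,0],[0,0.154,0.7,0,0,0],[0,0.154,0.76,0,0,0],[0,0.154,0.76,0,0,0],[0,0.154,0.76,0,0,0]]]'

```text
clock: 39.5
tool_pos: [0.4368, 0.0372, 0.0688]
orientation: [180.0, 0.0, -85.0]
force: [-3.8, 4.9, -0.9]
opening: 0.0109
gripper_force: 30.0
```

Call:
step_arm --steps '[[[0,0,0.02,0,0,0],[0,0,0.03,0,0,0],[0,0,0.03,0,0,0],[0,0,0.03,0,0,0]]]'

```text
clock: 39.9
tool_pos: [0.4368, 0.0372, 0.0661]
orientation: [180.0, 0.1, -85.0]
force: [-5.3, 4.5, -0.6]
opening: 0.0109
gripper_force: 30.0
```

Call:
step_arm --steps '[[[0,0,0.02,0,0,0],[0,0,0.03,0,0,0],[0,0,0.03,0,0,0]]]'

```text
clock: 40.2
tool_pos: [0.4368, 0.0372, 0.0635]
orientation: [180.0, 0.0, -85.0]
force: [-7.7, 5.4, 7.5]
opening: 0.011
gripper_force: 30.0
```

Call:
step_arm --steps '[[[0,0,0.02,0,0,0],[0,0,0.03,0,0,0],[0,0,0.03,0,0,0]]]'

```text
clock: 40.5
tool_pos: [0.4369, 0.0371, 0.0624]
orientation: [-180.0, 0.0, -85.0]
force: [-18.8, 5.4, 37.0]
opening: 0.0112
gripper_force: 30.0
```

```bash
python3 - <<'E'
from h import *
im,d,P,H,S,V,c=look('top5')
q=P[(d>0)&(P[...,0]>.4)&(P[...,0]<.47)&(P[...,1]>-.03)&(P[...,1]<.1)&((H<8)|(H>172))&(S>130)&(P[...,2]<.12)]
print('handle',len(q),np.median(q,0),np.percentile(q[:,2],[10,50,90]))
f=np.load('top0.npz'); P0=cloud(f['d'],(f['K'],f['r'],f['t'].ravel()))
def hb(P): # crossbar / rods heights
    k=(P[...,0]>.44)&(P[...,0]<.56)&(P[...,1]>-.03)&(P[...,1]<.12)&(P[...,2]>.082)&(P[...,2]<.11); q=P[k]; A=np.c_[q[:,0],np.ones(len(q))]; return len(q),np.linalg.lstsq(A,q[:,2],rcond=None)[0], np.median(q[:,2])
print(hb(P0),hb(P))
save('crop2',cv2.resize(im[160:290,200:350],None,fx=4,fy=4,interpolation=cv2.INTER_CUBIC))
print(get_obs()['force'])
E
```

```text
handle 12 [ 0.44138789 -0.00108566  0.09175298] [0.08837966 0.09175298 0.09460055]
(892, array([0.00570331, 0.08900041]), np.float64(0.09207295027199851)) (641, array([0.02092715, 0.07995371]), np.float64(0.091182948496602))
[-19.4223988    6.44333458  37.08002887]
```

View pics/crop2.png

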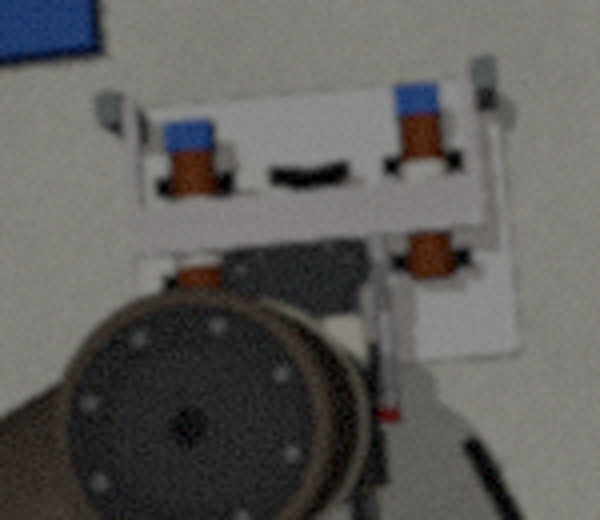

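Call:
step_arm --steps '[[[0,0,-0.02,0,0,0],[0,0,-0.03,0,0,0],[0,0,-0.03,0,0,0]]]'

```text
clock: 40.85
tool_pos: [0.4368, 0.0371, 0.0635]
orientation: [-180.0, 0.1, -85.0]
force: [-6.4, 4.4, 4.5]
opening: 0.0111
gripper_force: 30.0
```

Call:
step_arm --steps '[[[0,0,0,0,0,0],[0,0,0,0,0,0],[0,0,0,0,0,0],[0,0,0,0,0,0],[0,0,0,0,0,0],[0,0,0,0,0,0],[0,0,0,0,0,0],[0,0,0,0,0,0],[0,0,-0.3,0,0,0],[0,0,-0.6,0,0,0],[0,0,-0.9,0,0,0]]]' --jaw 0

```text
clock: 41.95
tool_pos: [0.4371, 0.0367, 0.154]
orientation: [180.0, -0.0, -85.0]
force: [0.6, 0.4, 0.6]
opening: 0.0871
gripper_force: 0.0
```

Call:
step_arm --steps '[[[0,0,-0.3,0,0,0],[0,0,-0.6,0,0,0],[0,0,-0.9,0,0,0],[0,0,-0.9,0,0,0]]]'

```text
clock: 42.35
tool_pos: [0.4395, 0.0375, 0.2472]
orientation: [-179.6, 0.1, -85.0]
force: [0.1, -0.4, -1.3]
opening: 0.0875
gripper_force: 0.0
```

```bash
python3 - <<'E'
from h import *
im,d,P,H,S,V,c=look('w9'); print(get_obs()['tool_pos'])
red=((H<6)|(H>174))&(S>150)&(V>60)&(d>0)&(P[...,0]<.5)&(abs(P[...,1]-.035)<.08)
q=P[red]; print('handle',len(q),np.median(q,0),cv2.minAreaRect(q[:,:2].astype(np.float32)))
plan((.521,.366,.25,-124),(.521,.366,.17,-124))
E
```

```text
[0.43834923 0.03734542 0.24492169]
handle 922 [0.43617947 0.03390491 0.09098022] ((0.4358677268028259, 0.037064552307128906), (0.009648616425693035, 0.08900011330842972), 4.954754829406738)
[-0.801 -0.277 -0.013] wz 0.34
[-0.836 -0.138 -0.013] wz 0.34
[-0.847  0.006 -0.013] wz 0.34
[-0.834  0.149 -0.013] wz 0.34
[-0.   0.   0.8] wz -0.0
end
```

The handle is at z 0.091, no higher than the 0.092 it had when shut at the start, so the clamp is shut. Now the wheel.

Call:
step_arm --steps '[[[-0.4,-0.14,-0.01,0,0,0.17],[-0.8,-0.28,-0.01,0,0,0.34],[-0.8,-0.28,-0.01,0,0,0.34]]]'

```text
clock: 42.7
tool_pos: [0.4591, 0.122, 0.2428]
orientation: [179.9, -0.0, -94.8]
force: [-0.6, -0.2, 0.5]
opening: 0.0877
gripper_force: 0.0
```

Call:
step_arm --steps '[[[-0.42,-0.07,0,0,0,0.17],[-0.84,-0.14,0,0,0,0.34],[-0.84,-0.14,0,0,0,0.34]]]'

```text
clock: 43.0
tool_pos: [0.4799, 0.2046, 0.2423]
orientation: [179.9, -0.1, -104.5]
force: [0.1, 0.1, -1.2]
opening: 0.0876
gripper_force: 0.0
```

Call:
step_arm --steps '[[[-0.42,0,0,0,0,0.17],[-0.85,0.01,0,0,0,0.34],[-0.85,0.01,0,0,0,0.34]]]'

```text
clock: 43.3
tool_pos: [0.5, 0.2871, 0.242]
orientation: [180.0, -0.1, -114.2]
force: [-0.6, -0.2, -0.5]
opening: 0.088
gripper_force: 0.0
```

Call:
step_arm --steps '[[[-0.42,0.07,0,0,0,0.17],[-0.83,0.15,0,0,0,0.34],[-0.83,0.15,0,0,0,0.34],[-0.83,0.15,0,0,0,0.34],[-0.83,0.15,0,0,0,0.34]]]'

```text
clock: 43.8
tool_pos: [0.5196, 0.3648, 0.2434]
orientation: [180.0, -0.1, -123.9]
force: [0.2, -0.1, -0.1]
opening: 0.0875
gripper_force: 0.0
```

```bash
cat >> h.py <<'E'
def wheel(n):
    im,d,P,H,S,V,c=look(n)
    box=(d>0)&(P[...,0]>.43)&(P[...,0]<.62)&(P[...,1]>.27)&(P[...,1]<.46)
    for nm,m in (('grip',box&(P[...,2]>.098)&(P[...,2]<.114)&(V<80)),('bridge',box&(P[...,2]>.062)&(P[...,2]<.07)&(V<60)),('unit',box&(P[...,2]>.03)&(P[...,2]<.07))):
        q=P[m]; 
        if len(q)>5: print(nm,len(q),cv2.minAreaRect(q[:,:2].astype(np.float32)))
    for nm,lo,hi in (('red',-1,5),('yel',20,35),('grn',45,85),('blue',105,128),('purp',135,165)):
        q=P[box&(H>lo)&(H<hi)&(S>110)&(V>40)&(P[...,2]>.045)&(P[...,2]<.064)]
        if len(q)>15: r=cv2.minAreaRect(q[:,:2].astype(np.float32)); print(nm,len(q),np.median(q,0).round(4),np.round(r[0],4),np.round(r[1],3))
    return im
E
python3 - <<'E'
from h import *
print(get_obs()['tool_pos'],get_obs()['orientation']); wheel('w10')
E
```

```text
[0.51956097 0.36475785 0.24338207] [ 1.79985712e+02 -8.65742964e-02 -1.23938394e+02]
grip 993 ((0.5192354917526245, 0.36580148339271545), (0.05979790538549423, 0.013792647048830986), 54.758155822753906)
bridge 3656 ((0.5507237315177917, 0.36752215027809143), (0.09860416501760483, 0.10288634896278381), 4.534517765045166)
unit 19032 ((0.5242388844490051, 0.36623615026474), (0.1598544716835022, 0.15006054937839508), 3.6587231159210205)
red 433 [0.4981 0.4107 0.057 ] [0.498  0.4112] [0.024 0.025]
yel 530 [0.4694 0.3699 0.0569] [0.4695 0.3697] [0.026 0.026]
grn 108 [0.5432 0.4116 0.0571] [0.5417 0.4116] [0.016 0.012]
blue 518 [0.5405 0.3207 0.0571] [0.5401 0.3206] [0.025 0.025]
purp 355 [0.5687 0.3635 0.057 ] [0.5687 0.3644] [0.025 0.019]
```

View pics/w10.png

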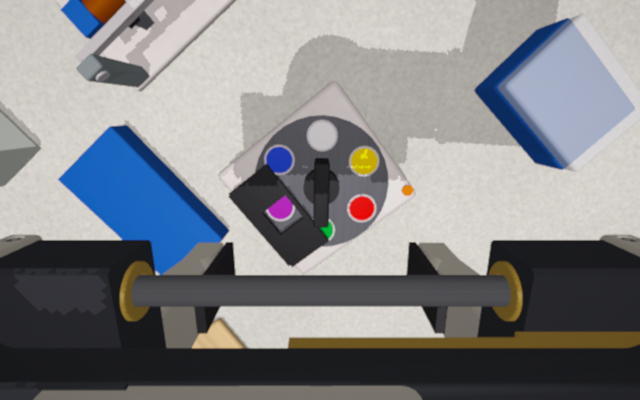

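```bash
python3 - <<'E'
from h import *
plan((.5193,.366,.080,-125.0))
E
```

```text
[-0.004  0.005  0.819] wz 0.018
[-0.004  0.005  0.819] wz 0.018
end
```

Call:
step_arm --steps '[[[0,0.01,0.4,0,0,0.02],[-0.01,0.01,0.82,0,0,0.04],[-0.01,0.01,0.82,0,0,0.04]]]'

```text
clock: 44.15
tool_pos: [0.5169, 0.3638, 0.157]
orientation: [179.9, -0.5, -125.2]
force: [0.0, -0.8, -1.0]
opening: 0.0875
gripper_force: 0.0
```

Call:
step_arm --steps '[[[0,0,0.3,0,0,0],[0,0,0.6,0,0,0],[0,0,0.81,0,0,0],[0,0,0.81,0,0,0],[0,0,0.81,0,0,0]]]'

```text
clock: 44.65
tool_pos: [0.5206, 0.3676, 0.0832]
orientation: [-180.0, 0.1, -125.1]
force: [0.8, -0.2, 0.9]
opening: 0.0877
gripper_force: 0.0
```

Call:
step_arm --steps '[[[0,0,0,0,0,0],[0,0,0,0,0,0],[0,0,0,0,0,0],[0,0,0,0,0,0],[0,0,0,0,0,0],[0,0,0,0,0,0],[0,0,0,0,0,0],[0,0,0,0,0,0],[0,0,0,0,0,0],[0,0,0,0,0,0],[0,0,0,0,0,0],[0,0,0,0,0,0],[0,0,0,0,0,0],[0,0,0,0,0,0]]]' --jaw 255

```text
clock: 46.05
tool_pos: [0.5204, 0.3668, 0.081]
orientation: [-179.9, -0.0, -125.1]
force: [3.9, -3.1, -1.2]
opening: 0.0144
gripper_force: 30.0
```

Call:
step_arm --steps '[[[0,0,0,0,0,0.15],[0,0,0,0,0,0.3],[0,0,0,0,0,0.45],[0,0,0,0,0,0.6],[0,0,0,0,0,0.75],[0,0,0,0,0,0.895]]]'

```text
clock: 46.65
tool_pos: [0.5207, 0.3664, 0.081]
orientation: [-179.9, 0.0, -150.9]
force: [6.3, -4.0, -3.4]
opening: 0.0136
gripper_force: 30.0
```

Call:
step_arm --steps '[[[0,0,0,0,0,0.15],[0,0,0,0,0,0.3],[0,0,0,0,0,0.45],[0,0,0,0,0,0.6],[0,0,0,0,0,0.75],[0,0,0,0,0,0.895],[0,0,0,0,0,0.895],[0,0,0,0,0,0.895],[0,0,0,0,0,0.895]]]'

```text
clock: 47.55
tool_pos: [0.5209, 0.366, 0.081]
orientation: [-179.9, 0.0, -176.4]
force: [7.3, -5.6, -2.5]
opening: 0.0137
gripper_force: 30.0
```

Call:
step_arm --steps '[[[0,0,0,0,0,0],[0,0,0,0,0,0],[0,0,0,0,0,0],[0,0,0,0,0,0],[0,0,0,0,0,0],[0,0,0,0,0,0],[0,0,-0.3,0,0,0],[0,0,-0.6,0,0,0],[0,0,-0.9,0,0,0]]]' --jaw 0

```text
clock: 48.45
tool_pos: [0.5195, 0.3672, 0.172]
orientation: [-180.0, -0.0, -176.4]
force: [0.2, 0.6, -0.5]
opening: 0.0804
gripper_force: 0.0
```

Call:
step_arm --steps '[[[0,0,-0.3,0,0,0],[0,0,-0.6,0,0,0],[0,0,-0.8,0,0,0],[0,0,-0.8,0,0,0]]]'

```text
clock: 48.85
tool_pos: [0.5208, 0.3683, 0.2549]
orientation: [179.8, 0.3, -176.4]
force: [0.5, -0.5, 0.0]
opening: 0.0875
gripper_force: 0.0
```

```bash
python3 - <<'E'
from h import *
print(get_obs()['tool_pos'],get_obs()['orientation']); wheel('w11')
E
```

```text
[0.5208222  0.3683425  0.25491531] [ 179.7804989     0.25875906 -176.37970264]
grip 922 ((0.5185925364494324, 0.3654845058917999), (0.05894610285758972, 0.013281023129820824), 3.6419622898101807)
bridge 3274 ((0.5516422986984253, 0.3679083585739136), (0.0961170345544815, 0.10253205895423889), 3.475249767303467)
unit 18010 ((0.5246485471725464, 0.3660678267478943), (0.1587136685848236, 0.15030407905578613), 3.5766067504882812)
red 337 [0.5392 0.4102 0.0571] [0.5378 0.4105] [0.019 0.025]
yel 504 [0.4913 0.4075 0.057 ] [0.4914 0.4075] [0.025 0.026]
grn 292 [0.5717 0.3693 0.0571] [0.571 0.369] [0.023 0.026]
blue 484 [0.4967 0.3209 0.057 ] [0.4966 0.321 ] [0.025 0.025]
purp 352 [0.5449 0.3241 0.0572] [0.5433 0.3235] [0.019 0.025]
```

View pics/w11.png

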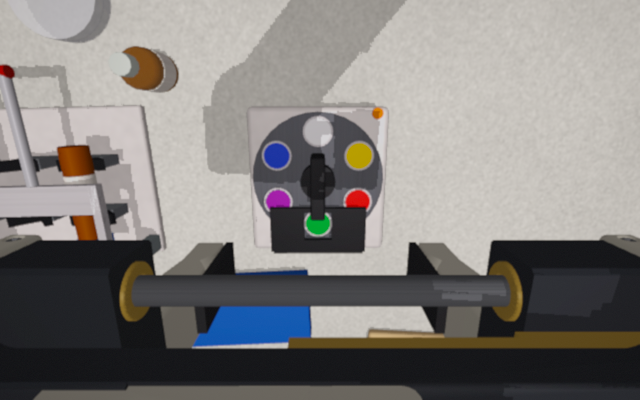

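Green is centred in the window at (317,224), and the grip angle of 3.6° matches the unit's yaw. One last overall check.

```bash
python3 - <<'E'
from h import *
im,d=snapshot('scene'); save('sceneF',cv2.resize(im[120:320,150:550],None,fx=2,fy=2))
vials('top6',.45,.66,-.07,.16,.064,.082)
E
```

```text
px [304. 192.] 267 rect [ 0.6102 -0.0166] [0.059 0.027] 4.0 axis -174.5 cap [ 0.6294 -0.0155  0.0765] 62 zmax 0.081
px [247. 199.] 238 rect [0.5945 0.1219] [0.049 0.029] 6.4 axis -171.6 cap [0.6076 0.1214 0.0761] 69 zmax 0.081
px [249. 230.] 177 rect [0.5193 0.1151] [0.036 0.027] 1.5 axis -174.4 cap None 0 zmax 0.079
```

View pics/sceneF.png

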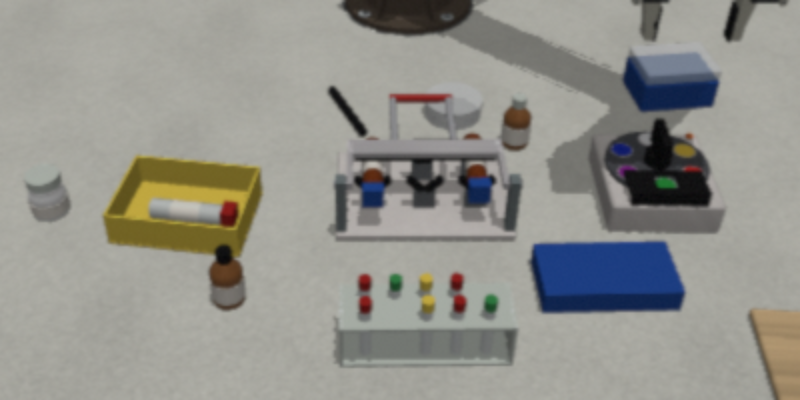

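Vial 1's cap is at x 0.629, but it should be about 0.620, so the vial has shifted about 10 mm along its groove. I check when that happened.

```bash
python3 - <<'E'
from h import *
c=cal('top')
for k in (3,4,5,6):
    im=cv2.imread(f'pics/top{k}.png')[...,::-1]; hsv=cv2.cvtColor(im,cv2.COLOR_RGB2HSV); H,S,V=hsv[...,0],hsv[...,1],hsv[...,2]
    m=((H>105)&(H<128)&(S>120)&(V>50)); m[:, :235]=0; m[:, 320:]=0; m[:165]=0; m[235:]=0
    n,l,st,ce=cv2.connectedComponentsWithStats(m.astype(np.uint8))
    for i in range(1,n):
        if st[i,4]>15: print(k,ce[i].round(1),st[i],ray(ce[i],.076,c).round(4))
plan((.42,.035,.25,-85.3))
E
```

```text
4 [303.9 184.6] [300 182   9   7  55] [ 0.6291 -0.0165  0.076 ]
5 [303.8 184.5] [299 182  10   7  57] [ 0.6293 -0.0161  0.076 ]
5 [246.7 193.6] [241 191  12   7  70] [0.6081 0.1217 0.076 ]
6 [303.5 184.5] [299 181  10   8  62] [ 0.6292 -0.0155  0.076 ]
6 [246.8 193.6] [241 191  12   7  69] [0.6082 0.1216 0.076 ]
[ 0.3   -0.813  0.001] wz -0.795
[ 0.591 -0.634  0.001] wz -0.795
[ 0.79  -0.355  0.001] wz -0.795
[ 0.866 -0.022  0.001] wz -0.795
end
```

It had already moved by the time the second vial was placed, so it was knocked while seated. I'll reopen the clamp, recentre the vial and shut the clamp again.

```bash
python3 - <<'E'
from h import *
plan((.4366,.0372,.25,-85.3),(.4366,.0372,.068,-85.3))
E
```

```text
[ 0.258 -0.81   0.001] wz -0.795
[ 0.552 -0.647  0.001] wz -0.795
[ 0.759 -0.383  0.001] wz -0.795
[ 0.848 -0.059  0.001] wz -0.795
[ 0.   -0.    0.91] wz -0.0
[ 0.   -0.    0.91] wz -0.0
end
```

Call:
step_arm --steps '[[[0.09,-0.27,0,0,0,-0.26],[0.17,-0.54,0,0,0,-0.53],[0.26,-0.81,0,0,0,-0.795],[0.26,-0.81,0,0,0,-0.795]]]'

```text
clock: 49.4
tool_pos: [0.4975, 0.282, 0.2503]
orientation: [-180.0, -0.1, -153.5]
force: [0.9, 0.3, 0.8]
opening: 0.0878
gripper_force: 0.0
```

Call:
step_arm --steps '[[[0.18,-0.22,0,0,0,-0.26],[0.37,-0.43,0,0,0,-0.53],[0.55,-0.65,0,0,0,-0.795],[0.55,-0.65,0,0,0,-0.795]]]'

```text
clock: 49.8
tool_pos: [0.4773, 0.1998, 0.2504]
orientation: [180.0, -0.1, -130.7]
force: [1.2, 0.2, 1.2]
opening: 0.0878
gripper_force: 0.0
```

Call:
step_arm --steps '[[[0.25,-0.13,0,0,0,-0.26],[0.51,-0.25,0,0,0,-0.53],[0.76,-0.38,0,0,0,-0.795],[0.76,-0.38,0,0,0,-0.795]]]'

```text
clock: 50.2
tool_pos: [0.4565, 0.1181, 0.2506]
orientation: [180.0, -0.0, -108.0]
force: [0.5, 0.5, 1.1]
opening: 0.0876
gripper_force: 0.0
```

Call:
step_arm --steps '[[[0.28,-0.02,0,0,0,-0.26],[0.57,-0.04,0,0,0,-0.53],[0.85,-0.06,0,0,0,-0.795],[0.85,-0.06,0,0,0,-0.795],[0.85,-0.06,0,0,0,-0.795]]]'

```text
clock: 50.7
tool_pos: [0.4371, 0.0374, 0.2508]
orientation: [180.0, -0.0, -85.6]
force: [0.1, 0.2, 0.5]
opening: 0.0878
gripper_force: 0.0
```

```bash
python3 - <<'E'
from h import *
print(get_obs()['tool_pos'],get_obs()['orientation'])
plan((.4366,.0372,.068,-85.3))
E
```

```text
[0.4371157  0.03740924 0.25078887] [ 1.79985923e+02 -3.29653493e-03 -8.55636632e+01]
[0.001 0.003 0.914] wz -0.005
[0.001 0.003 0.914] wz -0.005
end
```

Call:
step_arm --steps '[[[0,0,0.3,0,0,0],[0,0,0.6,0,0,0],[0,0,0.91,0,0,0]]]'

```text
clock: 51.0
tool_pos: [0.4374, 0.0384, 0.159]
orientation: [-180.0, 0.0, -85.5]
force: [0.1, 0.9, 0.2]
opening: 0.088
gripper_force: 0.0
```

Call:
step_arm --steps '[[[0,0,0.3,0,0,0],[0,0,0.6,0,0,0],[0,0,0.91,0,0,0],[0,0,0.91,0,0,0],[0,0,0.91,0,0,0]]]'

```text
clock: 51.5
tool_pos: [0.4371, 0.0378, 0.0691]
orientation: [179.9, -0.1, -85.3]
force: [0.6, 0.9, 1.4]
opening: 0.0876
gripper_force: 0.0
```

Call:
step_arm --steps '[[[0,0,0,0,0,0],[0,0,0,0,0,0],[0,0,0,0,0,0],[0,0,0,0,0,0],[0,0,0,0,0,0],[0,0,0,0,0,0],[0,0,0,0,0,0],[0,0,0,0,0,0],[0,0,0,0,0,0],[0,0,0,0,0,0],[0,0,0,0,0,0],[0,0,0,0,0,0],[0,0,0,0,0,0],[0,0,0,0,0,0]]]' --jaw 255

```text
clock: 52.9
tool_pos: [0.4367, 0.0372, 0.069]
orientation: [180.0, -0.0, -85.3]
force: [-0.2, 0.8, -0.4]
opening: 0.0107
gripper_force: 30.0
```

Call:
step_arm --steps '[[[0,-0.01,-0.195,0,0,0],[0,-0.04,-0.387,0,0,0],[0,-0.09,-0.576,0,0,0],[0,-0.154,-0.759,0,0,0]]]'

```text
clock: 53.3
tool_pos: [0.4508, 0.0383, 0.145]
orientation: [179.9, 0.0, -85.3]
force: [-0.1, 1.3, -5.9]
opening: 0.0107
gripper_force: 30.0
```

Call:
step_arm --steps '[[[0,-0.085,-0.176,0,0,0],[0,-0.187,-0.342,0,0,0],[0,-0.305,-0.497,0,0,0],[0,-0.437,-0.64,0,0,0]]]'

```text
clock: 53.7
tool_pos: [0.4906, 0.0415, 0.2085]
orientation: [179.4, 0.0, -85.4]
force: [-23.0, 6.6, 14.7]
opening: 0.0108
gripper_force: 30.0
```

Call:
step_arm --steps '[[[0,-0.147,-0.128,0,0,0],[0,-0.305,-0.242,0,0,0],[0,-0.474,-0.339,0,0,0],[0,-0.652,-0.418,0,0,0]]]'

```text
clock: 54.1
tool_pos: [0.56, 0.0474, 0.2536]
orientation: [-180.0, 0.0, -85.3]
force: [-9.4, 3.2, 12.7]
opening: 0.0112
gripper_force: 30.0
```

Call:
step_arm --steps '[[[0,-0.185,-0.062,0,0,0],[0,-0.376,-0.105,0,0,0],[0,-0.569,-0.128,0,0,0],[0,-0.764,-0.132,0,0,0],[0,-0.861,-0.127,0,0,0],[0,-0.88,-0.123,0,0,0],[0,-0.88,-0.123,0,0,0]]]'

```text
clock: 54.8
tool_pos: [0.6466, 0.0549, 0.2638]
orientation: [179.8, 0.0, -85.3]
force: [-11.6, 3.3, 10.2]
opening: 0.0109
gripper_force: 30.0
```

Call:
step_arm --steps '[[[0,0,0,0,0,0],[0,0,0,0,0,0],[0,0,0,0,0,0],[0,0,0,0,0,0],[0,0,0,0,0,0],[0,0,-0.3,0,0,0],[0,0,-0.6,0,0,0],[0,0,-0.9,0,0,0],[0,0,-0.9,0,0,0]]]' --jaw 0

```text
clock: 55.7
tool_pos: [0.6501, 0.0544, 0.3581]
orientation: [-179.6, 0.0, -85.3]
force: [0.4, -0.6, -0.2]
opening: 0.0774
gripper_force: 0.0
```

```bash
python3 - <<'E'
from h import *
vials('top7',.45,.68,-.07,.16,.064,.082)
plan((.51,-.02,.34,-175.3),(.545,-.023,.215,-175.3))
E
```

```text
px [305. 204.] 547 rect [ 0.5809 -0.0191] [0.118 0.027] 4.7 axis -175.0 cap [ 0.6292 -0.0154  0.0761] 62 zmax 0.08
px [248. 213.] 560 rect [0.56   0.1192] [0.118 0.028] 5.2 axis -175.2 cap [0.6073 0.121  0.0763] 63 zmax 0.081
[0.158 0.362 0.039] wz 0.785
[0.284 0.274 0.039] wz 0.785
[0.368 0.145 0.039] wz 0.785
[ 0.395 -0.007  0.039] wz 0.785
[-0.173 -0.029  0.625] wz -0.0
[-0.173 -0.029  0.625] wz -0.0
end
```

Call:
step_arm --steps '[[[0.05,0.12,0.01,0,0,0.26],[0.11,0.24,0.03,0,0,0.52],[0.16,0.36,0.04,0,0,0.785],[0.16,0.36,0.04,0,0,0.785]]]'

```text
clock: 56.15
tool_pos: [0.6126, 0.0351, 0.3486]
orientation: [180.0, -0.0, -108.0]
force: [-0.4, -0.2, -0.5]
opening: 0.087
gripper_force: 0.0
```

Call:
step_arm --steps '[[[0.09,0.09,0.01,0,0,0.26],[0.19,0.18,0.03,0,0,0.52],[0.28,0.27,0.04,0,0,0.785],[0.28,0.27,0.04,0,0,0.785]]]'

```text
clock: 56.55
tool_pos: [0.5788, 0.0169, 0.3448]
orientation: [180.0, -0.0, -130.3]
force: [0.2, -0.0, 1.6]
opening: 0.0874
gripper_force: 0.0
```

Call:
step_arm --steps '[[[0.12,0.05,0.01,0,0,0.26],[0.24,0.1,0.03,0,0,0.52],[0.37,0.145,0.04,0,0,0.785],[0.37,0.145,0.04,0,0,0.785]]]'

```text
clock: 56.95
tool_pos: [0.5442, -0.0018, 0.341]
orientation: [180.0, -0.0, -152.7]
force: [0.1, -0.6, -0.0]
opening: 0.0878
gripper_force: 0.0
```

Call:
step_arm --steps '[[[0.13,0,0.01,0,0,0.26],[0.26,0,0.03,0,0,0.52],[0.395,0,0.04,0,0,0.785],[0.395,0,0.04,0,0,0.785]]]'

```text
clock: 57.35
tool_pos: [0.5093, -0.0197, 0.3372]
orientation: [180.0, 0.0, -175.1]
force: [0.6, -0.4, 0.2]
opening: 0.0877
gripper_force: 0.0
```

Call:
step_arm --steps '[[[-0.17,-0.03,0.4,0,0,0],[-0.25,-0.04,0.8,0,0,0],[-0.35,-0.06,1.0,0,0,0],[-0.35,-0.06,1.0,0,0,0]]]'

```text
clock: 57.75
tool_pos: [0.5447, -0.0226, 0.2333]
orientation: [-179.9, -0.4, -174.9]
force: [0.0, 1.3, 0.6]
opening: 0.0876
gripper_force: 0.0
```

```bash
python3 - <<'E'
from h import *
print(get_obs()['tool_pos'],get_obs()['orientation'])
vials('w12',.45,.66,-.07,.16,.066,.082)
plan((.5704,-.0215,.05,-175.3))
E
```

```text
[ 0.54470241 -0.0226245   0.23330599] [-179.94930093   -0.36022258 -174.88878177]
px [461. 205.] 2707 rect [0.5545 0.1176] [0.111 0.027] 5.6 axis 7.3 cap [0.6012 0.1312 0.0756] 126 zmax 0.078
px [320. 219.] 2925 rect [ 0.5761 -0.0211] [0.113 0.028] 5.4 axis 5.0 cap [ 0.6249 -0.0161  0.0758] 323 zmax 0.078
[-0.126 -0.005  0.928] wz 0.006
[-0.126 -0.005  0.928] wz 0.006
end
```

Call:
step_arm --steps '[[[-0.1,0,0.3,0,0,0],[-0.2,0,0.6,0,0,0],[-0.25,0,0.93,0,0,0],[-0.25,0,0.93,0,0,0]]]'

```text
clock: 58.2
tool_pos: [0.5686, -0.0206, 0.1416]
orientation: [-180.0, -0.3, -175.1]
force: [-0.7, -1.0, 0.5]
opening: 0.088
gripper_force: 0.0
```

Call:
step_arm --steps '[[[0,0,0.2,0,0,0],[0,0,0.4,0,0,0],[0,0,0.6,0,0,0],[0,0,0.8,0,0,0],[0,0,0.9,0,0,0],[0,0,0.9,0,0,0]]]'

```text
clock: 58.8
tool_pos: [0.5701, -0.0205, 0.0548]
orientation: [-180.0, 0.0, -175.2]
force: [-0.1, -0.2, 0.3]
opening: 0.0873
gripper_force: 0.0
```

Call:
step_arm --steps '[[[0,0,0,0,0,0],[0,0,0,0,0,0],[0,0,0,0,0,0],[0,0,0,0,0,0],[0,0,0,0,0,0],[0,0,0,0,0,0],[0,0,0,0,0,0],[0,0,0,0,0,0],[0,0,0,0,0,0],[0,0,0,0,0,0],[0,0,0,0,0,0],[0,0,0,0,0,0]]]' --jaw 255

```text
clock: 60.0
tool_pos: [0.5697, -0.0211, 0.0541]
orientation: [-180.0, -0.0, -175.3]
force: [0.9, -4.8, 2.2]
opening: 0.0272
gripper_force: 30.0
```

Call:
step_arm --steps '[[[0,0,-0.03,0,0,0],[0,0,-0.06,0,0,0],[0.04,0,-0.06,0,0,0],[0.085,0,-0.06,0,0,0],[0.085,0,-0.06,0,0,0],[0.085,0,-0.03,0,0,0],[0.085,0,0,0,0,0],[0.085,0,0,0,0,0],[0.085,0,0,0,0,0]]]'

```text
clock: 60.9
tool_pos: [0.5615, -0.0217, 0.0542]
orientation: [-180.0, 0.0, -175.2]
force: [0.1, -2.9, 3.5]
opening: 0.0271
gripper_force: 30.0
```

Call:
step_arm --steps '[[[0,0,0,0,0,0],[0,0,0,0,0,0],[0,0,0,0,0,0],[0,0,0,0,0,0],[0,0,0,0,0,0],[0,0,0,0,0,0],[0,0,-0.15,0,0,0],[0,0,-0.4,0,0,0],[0,0,-0.7,0,0,0]]]' --jaw 110

```text
clock: 61.8
tool_pos: [0.5604, -0.0216, 0.1239]
orientation: [-180.0, -0.1, -175.3]
force: [1.2, 0.5, 0.3]
opening: 0.0498
gripper_force: 0.0
```

Call:
step_arm --steps '[[[0.1,0,-0.4,0,0,0],[0.2,0,-0.9,0,0,0],[0.2,0,-0.9,0,0,0],[0.2,0,-0.9,0,0,0]]]' --jaw 0

```text
clock: 62.2
tool_pos: [0.5418, -0.0227, 0.2157]
orientation: [179.9, 0.2, -175.3]
force: [0.2, -0.2, -0.7]
opening: 0.0761
gripper_force: 0.0
```

```bash
python3 - <<'E'
from h import *
print(get_obs()['tool_pos'],get_obs()['orientation'])
vials('w13',.45,.66,-.07,.16,.066,.082)
vials('top8',.45,.66,-.07,.16,.064,.082)
plan((.56,.03,.36,-150),(.6465,.0555,.36,-85.3))
E
```

```text
[ 0.54184594 -0.0227247   0.2156947 ] [ 179.93803445    0.21201098 -175.252951  ]
px [320. 216.] 3217 rect [ 0.567  -0.0216] [0.111 0.027] 5.3 axis 5.1 cap [ 0.6159 -0.017   0.0758] 319 zmax 0.078
px [467. 209.] 2860 rect [0.5544 0.1173] [0.111 0.027] 4.5 axis 3.1 cap [0.6013 0.1183 0.0757] 117 zmax 0.078
[-0.118  0.256 -0.734] wz -0.441
[-0.171  0.224 -0.734] wz -0.441
[-0.292 -0.071 -0.   ] wz -0.753
[-0.246 -0.173 -0.   ] wz -0.753
[-0.165 -0.251 -0.   ] wz -0.753
end
```

Vial 1 is recentred with its tail at 0.5115, and vial 3 is unchanged. I shut the clamp again.

Call:
step_arm --steps '[[[-0.06,0.12,-0.36,0,0,-0.22],[-0.12,0.25,-0.73,0,0,-0.44],[-0.12,0.25,-0.73,0,0,-0.44]]]'

```text
clock: 62.6
tool_pos: [0.5539, 0.0039, 0.2904]
orientation: [-179.9, 0.3, -162.4]
force: [1.4, -0.1, -0.4]
opening: 0.0876
gripper_force: 0.0
```

Call:
step_arm --steps '[[[-0.08,0.11,-0.36,0,0,-0.22],[-0.17,0.22,-0.73,0,0,-0.44],[-0.17,0.22,-0.73,0,0,-0.44]]]'

```text
clock: 62.9
tool_pos: [0.5633, 0.0301, 0.3633]
orientation: [-179.9, 0.3, -149.8]
force: [-0.2, -0.9, -0.4]
opening: 0.0878
gripper_force: 0.0
```

Call:
step_arm --steps '[[[-0.1,-0.02,0,0,0,-0.25],[-0.2,-0.05,0,0,0,-0.5],[-0.29,-0.07,0,0,0,-0.75],[-0.29,-0.07,0,0,0,-0.75]]]'

```text
clock: 63.3
tool_pos: [0.59, 0.0376, 0.3573]
orientation: [179.9, -0.2, -128.5]
force: [-0.2, -0.2, -1.4]
opening: 0.0879
gripper_force: 0.0
```

Call:
step_arm --steps '[[[-0.08,-0.06,0,0,0,-0.25],[-0.16,-0.12,0,0,0,-0.5],[-0.25,-0.17,0,0,0,-0.75],[-0.25,-0.17,0,0,0,-0.75]]]'

```text
clock: 63.7
tool_pos: [0.6185, 0.0465, 0.3581]
orientation: [179.9, -0.1, -107.2]
force: [-0.4, 0.7, -1.0]
opening: 0.0875
gripper_force: 0.0
```

Call:
step_arm --steps '[[[-0.05,-0.08,0,0,0,-0.25],[-0.1,-0.16,0,0,0,-0.5],[-0.165,-0.25,0,0,0,-0.75],[-0.165,-0.25,0,0,0,-0.75],[-0.165,-0.25,0,0,0,-0.75]]]'

```text
clock: 64.2
tool_pos: [0.6465, 0.0545, 0.3593]
orientation: [179.9, -0.0, -86.0]
force: [0.2, -0.0, 0.1]
opening: 0.0878
gripper_force: 0.0
```

```bash
python3 - <<'E'
from h import *
print(get_obs()['tool_pos'],get_obs()['orientation'])
plan((.6465,.0555,.2625,-85.3))
E
```

```text
[0.64648535 0.05453837 0.35933238] [ 1.79921515e+02 -1.15862316e-02 -8.59940952e+01]
[-0.01  -0.001  0.968] wz -0.024
end
```

Call:
step_arm --steps '[[[-0.01,0,0.3,0,0,-0.02],[-0.01,0,0.6,0,0,-0.02],[-0.01,0,0.9,0,0,-0.02],[-0.01,0,0.97,0,0,-0.02],[-0.01,0,0.97,0,0,-0.02]]]'

```text
clock: 64.7
tool_pos: [0.6463, 0.0554, 0.2626]
orientation: [179.9, -0.0, -85.2]
force: [0.1, -0.1, 0.7]
opening: 0.0876
gripper_force: 0.0
```

Call:
step_arm --steps '[[[0,0,0,0,0,0],[0,0,0,0,0,0],[0,0,0,0,0,0],[0,0,0,0,0,0],[0,0,0,0,0,0],[0,0,0,0,0,0],[0,0,0,0,0,0],[0,0,0,0,0,0],[0,0,0,0,0,0],[0,0,0,0,0,0],[0,0,0,0,0,0],[0,0,0,0,0,0],[0,0,0,0,0,0],[0,0,0,0,0,0]]]' --jaw 255

```text
clock: 66.1
tool_pos: [0.6464, 0.0556, 0.263]
orientation: [179.9, -0.0, -85.0]
force: [-5.1, 0.9, 2.8]
opening: 0.0111
gripper_force: 30.0
```

Call:
step_arm --steps '[[[0,0.097,-0.005,0,0,0],[0,0.292,-0.001,0,0,0],[0,0.485,0.022,0,0,0],[0,0.676,0.065,0,0,0],[0,0.861,0.127,0,0,0]]]'

```text
clock: 66.6
tool_pos: [0.5622, 0.0485, 0.2517]
orientation: [-179.7, 0.0, -85.0]
force: [2.9, 1.4, 0.3]
opening: 0.0111
gripper_force: 30.0
```

Call:
step_arm --steps '[[[0,0.178,0.079,0,0,0],[0,0.347,0.176,0,0,0],[0,0.505,0.29,0,0,0],[0,0.652,0.418,0,0,0]]]'

```text
clock: 67.0
tool_pos: [0.497, 0.0431, 0.2095]
orientation: [-179.7, 0.1, -85.0]
force: [3.8, 1.9, -1.4]
opening: 0.0109
gripper_force: 30.0
```

Call:
step_arm --steps '[[[0,0.132,0.143,0,0,0],[0,0.25,0.298,0,0,0],[0,0.352,0.464,0,0,0],[0,0.437,0.64,0,0,0]]]'

```text
clock: 67.4
tool_pos: [0.453, 0.0393, 0.145]
orientation: [-179.8, 0.1, -85.0]
force: [2.3, 1.8, 0.6]
opening: 0.0112
gripper_force: 30.0
```

Call:
step_arm --steps '[[[0,0.067,0.183,0,0,0],[0,0.115,0.372,0,0,0],[0,0.144,0.564,0,0,0],[0,0.154,0.7,0,0,0],[0,0.154,0.76,0,0,0],[0,0.154,0.79,0,0,0],[0,0.154,0.8,0,0,0],[0,0.154,0.8,0,0,0]]]'

```text
clock: 68.2
tool_pos: [0.4367, 0.0377, 0.0644]
orientation: [180.0, 0.0, -85.0]
force: [-4.4, 4.0, -1.6]
opening: 0.0109
gripper_force: 30.0
```

Call:
step_arm --steps '[[[0,0,0.01,0,0,0],[0,0,0.02,0,0,0],[0,0,0.02,0,0,0],[0,0,0.02,0,0,0]]]'

```text
clock: 68.6
tool_pos: [0.4368, 0.0377, 0.063]
orientation: [180.0, 0.0, -85.0]
force: [-6.9, 4.8, 5.5]
opening: 0.011
gripper_force: 30.0
```

Call:
step_arm --steps '[[[0,0,0.015,0,0,0],[0,0,0.015,0,0,0],[0,0,0.015,0,0,0]]]'

```text
clock: 68.9
tool_pos: [0.4368, 0.0377, 0.0622]
orientation: [-180.0, 0.0, -85.0]
force: [-11.8, 5.0, 17.6]
opening: 0.0108
gripper_force: 30.0
```

Call:
step_arm --steps '[[[0,0,-0.01,0,0,0],[0,0,-0.015,0,0,0],[0,0,-0.015,0,0,0]]]'

```text
clock: 69.2
tool_pos: [0.4367, 0.0377, 0.063]
orientation: [180.0, 0.0, -85.0]
force: [-7.0, 5.4, 5.6]
opening: 0.0113
gripper_force: 30.0
```

Call:
step_arm --steps '[[[0,0,0,0,0,0],[0,0,0,0,0,0],[0,0,0,0,0,0],[0,0,0,0,0,0],[0,0,0,0,0,0],[0,0,0,0,0,0],[0,0,0,0,0,0],[0,0,0,0,0,0],[0,0,-0.3,0,0,0],[0,0,-0.6,0,0,0],[0,0,-0.9,0,0,0]]]' --jaw 0

```text
clock: 70.3
tool_pos: [0.4372, 0.0373, 0.1535]
orientation: [180.0, -0.0, -85.0]
force: [1.0, -0.2, 0.0]
opening: 0.0869
gripper_force: 0.0
```

Call:
step_arm --steps '[[[0,0,-0.4,0,0,0],[0,0,-0.8,0,0,0],[0,0,-0.9,0,0,0],[0,0,-0.9,0,0,0]]]'

```text
clock: 70.7
tool_pos: [0.4383, 0.0379, 0.2443]
orientation: [-179.8, 0.1, -85.0]
force: [-0.5, 0.6, 0.2]
opening: 0.0874
gripper_force: 0.0
```

Call:
step_arm --steps '[[[0.4,0,0,0,0,0],[0.8,0,0,0,0,0],[0.9,0,0,0,0,0],[0.9,0,0,0,0,0]]]'

```text
clock: 71.1
tool_pos: [0.4445, -0.0535, 0.241]
orientation: [179.8, -0.0, -85.2]
force: [0.5, -0.0, -0.3]
opening: 0.0878
gripper_force: 0.0
```

Call:
step_arm --steps '[[[0.4,0,0,0,0,0],[0.8,0,0,0,0,0],[0.9,0,0,0,0,0],[0.9,0,0,0,0,0]]]'

```text
clock: 71.5
tool_pos: [0.4527, -0.1423, 0.2414]
orientation: [179.9, 0.0, -85.1]
force: [-0.1, 0.2, 0.0]
opening: 0.0877
gripper_force: 0.0
```

```bash
python3 - <<'E'
from h import *
vials('top9',.45,.68,-.07,.16,.064,.082)
im,d,P,H,S,V,c=look('top10')
q=P[(d>0)&(P[...,0]>.4)&(P[...,0]<.47)&(P[...,1]>-.03)&(P[...,1]<.1)&((H<8)|(H>172))&(S>130)&(P[...,2]<.12)]
print('handle',len(q),np.median(q,0))
wheel('top11')
im,d=snapshot('scene'); save('sceneG',cv2.resize(im[120:320,150:550],None,fx=2,fy=2))
print(get_obs()['tool_pos'],get_obs()['clock'])
E
```

```text
px [304. 194.] 227 rect [ 0.6061 -0.0165] [0.05  0.027] 3.5 axis -175.1 cap [ 0.6206 -0.0167  0.0766] 53 zmax 0.08
px [247. 199.] 233 rect [0.5944 0.1221] [0.049 0.028] 5.7 axis -172.3 cap [0.6093 0.1214 0.0757] 65 zmax 0.081Traceback (most recent call last):
  File "<stdin>", line 3, in <module>
  File "h.py", line 29, in look
    c=cal('wrist' if n[0]=='w' else n[:-1]); im,d=snapshot('wrist' if n[0]=='w' else n[:-1]); save(n,im); P=cloud(d,c)
  File "h.py", line 5, in cal
    c=calibration(n); return np.array(c["mtx"],float),cv2.Rodrigues(np.array(c["rvec"],float))[0],np.array(c["tvec"],float).ravel()
ValueError: cameras: scene, top, wrist
```

```bash
python3 - <<'E'
from h import *
im,d,P,H,S,V,c=look('topA')
q=P[(d>0)&(P[...,0]>.4)&(P[...,0]<.47)&(P[...,1]>-.03)&(P[...,1]<.1)&((H<8)|(H>172))&(S>130)&(P[...,2]<.12)]
print('handle',len(q),np.median(q,0))
wheel('topB')
q=P[(d>0)&((H<6)|(H>174))&(S>150)&(V>50)&(P[...,0]>.55)&(P[...,0]<.7)&(P[...,1]<-.15)&(P[...,1]>-.4)]; print('red cap',len(q),np.median(q,0))
E
```

```text
handle 0 [nan nan nan]
grip 187 ((0.5210242867469788, 0.3654414415359497), (0.05896124243736267, 0.014007214456796646), 3.3435871601104736)
bridge 670 ((0.5571883916854858, 0.3675633668899536), (0.08972363919019699, 0.10338382422924042), 3.0482101440429688)
unit 2516 ((0.526707112789154, 0.36632826924324036), (0.16019023954868317, 0.1499139666557312), 3.867767572402954)
red 57 [0.5409 0.4104 0.0581] [0.5397 0.4106] [0.017 0.026]
yel 88 [0.4945 0.408  0.0577] [0.4935 0.4077] [0.026 0.022]
grn 75 [0.5703 0.3688 0.0581] [0.5693 0.3683] [0.023 0.026]
purp 59 [0.5474 0.3245 0.0581] [0.5461 0.3247] [0.017 0.021]
red cap 51 [ 0.63492762 -0.20824389  0.03191024]
  return _methods._mean(a, axis=axis, dtype=dtype,
  ret = um.true_divide(
```

```bash
python3 - <<'E'
from h import *
for n in ('scene9','w14'):
    im,d,P,H,S,V,c=look(n)
    q=P[(d>0)&(P[...,0]>.4)&(P[...,0]<.47)&(P[...,1]>-.03)&(P[...,1]<.1)&((H<8)|(H>172))&(S>130)&(P[...,2]<.2)&(P[...,2]>.05)]
    print(n,'handle',len(q),np.median(q,0) if len(q) else '')
    if n=='scene9': save('sceneG',cv2.resize(im[120:320,150:550],None,fx=2,fy=2))
f=np.load('scene0.npz'); P=cloud(f['d'],(f['K'],f['r'],f['t'].ravel())); h=cv2.cvtColor(f['im'],cv2.COLOR_RGB2HSV); H,S=h[...,0],h[...,1]
q=P[(P[...,0]>.4)&(P[...,0]<.47)&(P[...,1]>-.03)&(P[...,1]<.1)&((H<8)|(H>172))&(S>130)&(P[...,2]<.2)&(P[...,2]>.05)]; print('start',len(q),np.median(q,0))
E
```

```text
scene9 handle 77 [0.44072478 0.03258234 0.08785268]
w14 handle 232 [0.43904216 0.00258731 0.09067697]
start 73 [0.44022656 0.03835148 0.09015261]
```

View pics/sceneG.png

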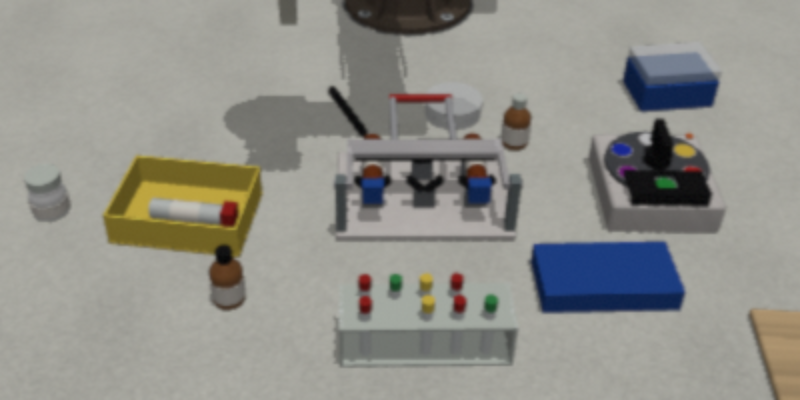

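The picture shows everything in place: the clamp is down on both seated vials, the used vial is in the tray, green is in the window, and the other things haven't moved.

```bash
python3 -c "
from plant import *
print(close_job())"
```

```text
the job is handed in; nothing more can be done
None
```

The job is handed in: the used vial is in the tray, both fresh vials present are seated and centred in cradles 1 and 3 under the fully shut clamp, and the green filter is centred; the clamp was reopened and reshut once to recentre a vial that had shifted about 9 mm.

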